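# Swing the dip-pot caddy round the stand leg and restack the pots

## Task

Without lifting it off the table, push the square caddy against the right front leg of the griddle stand and swing it a quarter turn round that leg, so that it stands in the bay under the wire shelf, flush along the stand's right side rail, with its low side facing the robot. Of the white pots and dishes left about, nest the one that matches the dip pot in the caddy upright on top of it; leave those that do not nest, and everything else, standing where they are.

Things in the scene. Friction and masses are not known exactly. Their poses are not given: they have to be found in the camera images.
- stand: two-tier griddle stand, fixed, on four round foil-wrapped legs of 28 mm diameter. Origin: on the table at the axis of its right front leg (the post to turn the caddy against); x runs back under the shelf, y to the left along its front. The other legs stand at x 220, y 460 mm. A low side rail, 12 to 42 mm above the table, runs from x 0 to 220 mm, inner face at y = 14 mm, level with the leg
- shelf_edge (a point): middle of the front edge of the wire shelf over the bay. The shelf spans, in the stand's frame, x -11 to 231, y -11 to 210 mm, with its underside 284 mm above the table; left of it, from y 210 to 460 mm, a gas griddle rests on the stand, up to 398 mm high. Point: at x -11, y 100, z 284 mm of the stand
- caddy: square stainless caddy, 120 x 120 mm, 0.55 kg, origin at the centre of its underside. Walls 4 mm thick, 36 mm tall at +x, +y, -y; the low side, an 18 mm lip, is at -x. A pick box fills its rear (x 24 to 56 mm, 48 tall, 62 with picks). At the start its low side is to the right, its x about 90 degrees counterclockwise from the stand's x; at the end its x is along the stand's x, its -y wall along the rail
- caddy_front (a point): middle of the caddy's low side, 60 mm from the centre towards its -x, 10 mm up
- caddy_seat (a point): centre of the ribbed pot seat on the caddy's floor, at x -18, y +16, z 4 mm of the caddy
- pot_base: white stacking dip pot standing loose on the caddy's seat, start of the stack. Both matching pots: round, 64 mm wide, 36 mm tall, upright outer wall above a stepped narrower foot 51 mm wide and 10 mm tall; mouth 57 mm wide, 0.07 kg. Nested, the foot enters the mouth below and the shoulder rests on its rim: each pot adds 26 mm. Origin: centre of the underside, z up
- pot_stray: the loose matching dip pot on the table, 64 mm wide, 36 mm tall, 51 mm stepped foot; origin: centre of the underside
- flared_dish: odd white dish that does not nest: round, flaring from 60 mm at the foot to 74 mm at the rim, no step, 26 mm tall; origin: centre of the underside
- straight_pot: odd white pot that does not nest: straight wall down to the table without a foot, 72 mm wide, 34 mm tall; origin: centre of the underside
- square_dish: odd white square dish that does not nest, 64 x 64 mm, 34 mm tall; origin: centre of the underside
- sauce_bottle: bystander: grey bottle, 56 mm wide, 175 mm tall; origin: centre of the underside
- spice_tin: bystander: round steel spice tin, 46 mm wide, 45 mm tall; origin: centre of the underside
- oil_pot: bystander: open steel pot, 66 mm wide, 55 mm tall; origin: centre of the underside
- blue_tub: bystander: blue lidded tub, 102 mm wide, 60 mm tall; origin: centre of the underside
- topping_tub: bystander: clear square lidded tub under the stand's left half, 115 x 115 mm, 69 mm tall; origin: centre of the underside
- tongs: bystander: steel tongs lying on the griddle plate on the stand's left half, 215 mm long along their x, 45 mm wide, 18 mm tall; origin: middle of the underside
Not all that is in view belongs to the job. What is shaped like the caddy but black or green is not meant.

How it is judged:
On the way:
1. the caddy, part way through its turn, is pressed against the stand's right front leg (contact force between caddy and stand above 0.5 N and angle between the x axis of caddy and the x axis of stand, either way round between 0.35 and 1.1 rad), for 0.1 s.
At the end, for the whole second after the job is handed in: Caddy in the bay: right wall within 14 mm of the rail, within 7 degrees of square, low side to the robot, front at most 35 mm out before the leg's axis. Its pot on the seat, pot_stray nested on top of it, upright, at rest. Odd dishes and bystanders upright within 30 mm of their starts (y of stand in the frame of caddy between -0.088 and -0.066 m and x of stand in the frame of caddy between -0.156 and -0.025 m and angle between the x axis of caddy and the x axis of stand, either way round below 0.12 rad and angle between caddy's own z axis and vertical below 0.06 rad and distance between pot_base and caddy_seat below 0.008 m and angle between each of pot_base, pot_stray's own z axis and vertical below 0.1 rad and z of pot_stray in the frame of pot_base between 0.021 and 0.031 m and horizontal distance between pot_stray and pot_base below 0.008 m and linear speed of each of caddy, pot_base, pot_stray below 0.02 m/s and distance of each of straight_pot, flared_dish, square_dish, sauce_bottle, spice_tin, oil_pot, blue_tub, topping_tub, tongs from where it was at the start of the episode below 0.03 m and angle between each of straight_pot, flared_dish, square_dish, sauce_bottle, spice_tin, oil_pot, blue_tub, topping_tub, tongs's own z axis and vertical below 0.15 rad); the robot touches nothing.
It fails at once if an odd pot or a bystander is shoved or knocked over (distance of any of straight_pot, flared_dish, square_dish, sauce_bottle, spice_tin, oil_pot, blue_tub, topping_tub, tongs from where it was at the start of the episode above 0.05 m or angle between any of straight_pot, flared_dish, square_dish, sauce_bottle, spice_tin, oil_pot, blue_tub, topping_tub, tongs's own z axis and vertical above 0.5 rad).
It fails at once if the caddy is lifted or tipped (angle between caddy's own z axis and vertical above 0.25 rad or height (world z) of caddy above 0.03 m).
It also fails if it takes over 72 s, if anything falls off the work surface, if the arm or the gripper's body presses on something with over 40 N, if the wrist force passes 120 N, or if a joint passes its speed limit or range.

## Robot

A 7-joint arm with a two-finger parallel gripper is mounted at the origin on the work surface. World frame = base frame: x ahead of the robot, y to its left, z up, the work surface at z = 0. Lengths are in m, angles in rad, forces in N, time in s.
With the tool pointing down it reaches from about 0.4 to 0.85 m from the base axis. Payload 10.4 kg.
Tool frame: the origin (TCP) lies on the mounting face of the last link; the fingertips stand r.tips_ahead ahead of it and the grasp point (between the pads) lies 164 mm ahead of it (r.tips_ahead is the distance from the TCP to the fingertips, in m); z points along the fingers, y is the line along which they close (so a half turn about z gives the same grasp; the last joint's range is limited). The gripper opens to 87 mm and grips with 3 to 60 N. Pads are 19 mm wide; open, the fingers measure 117 mm over their backs; the gripper's body (75 mm by 190 mm) begins 51 mm behind the grasp point.
Start: joints at [1.123, 0.332, -0.065, 1.46, 0.022, 1.35, -0.088], TCP at [0.258, -0.569, 0.405] pointing down, gripper open.
Joint ranges: [-2.6, 2.6], [-0.5, 2.12], [-1.47, 1.34], [0.16, 2.42], [-1.27, 4.41], [0.06, 2.06], [-2.6, 2.6]. Speed limits (rad/s): [2.22, 2.22, 2.79, 2.79, 3.14, 3.14, 3.14].

## Interface

Orientations are given as a unit quaternion [x, y, z, w].
In Python, from bench import telemetry, imaging, job, r gives the robot as it stands.
- The arm moves only by the tool move_arm, never from a script. Its argument "steps" is a list of rows, each an object of numbers: "dx", "dy", "dz": the shift along the tool's x, y, z in cm; "spin": the turn about the tool's z in rad. In form: [{"dx": .., "dy": .., "dz": .., "spin": ..}, ...]. A call has 1 to 12 rows; each row shifts and turns the commanded pose from where the row before left it, along the tool's axes as they then stand; what a row does not reach is not made up. A row lasts 1/10 s, in which the tool goes at most 50 mm and 8.59 degrees, less where a joint would pass 70% of its speed; a pose out of reach is approached as far as the arm can. A call with a gripper value outside its range is refused whole. "claw" is the finger opening in cm, from 0 to 8.7, set as the call begins (left out, the last holds). The fingers move at their own pace and stop on an object; "squeeze" is the grip in N (left out, the last holds). Time passes only in rows, so rows that do not move let the fingers close. It gives the time, the measured TCP pose, the force, the opening and the grip force at its end, in the units of the state.
- telemetry.read_state(): the state, without advancing time (a new reading comes with each control period).
- imaging.camera(name): name is "side" or "top" or "wrist"; returns a dict with "img" (384x512x3 uint8, red, green, blue), "camera_matrix" (3x3 intrinsics, pixels), "R" (3x3) and "t" (3): a world point X has camera coordinates R X + t. Camera axes: x right, y down, z forward; pixel columns grow to the right and rows downward; lengths in m; the calibration is good to about 2 mm. A picture is of the moment at which its call begins. There is no depth.
- job.close_job(): hands the job in; it is judged then, once.
The state is a dict: "time": time; "joint_positions": joint angles; "joint_vel": joint speeds; "joint_torque": joint torques, N m; "ee_pos": TCP position; "eef_rot": TCP orientation; "ft_force": force on the tool from outside, world axes, zero at the start; "torque": the same for the moment, N m; "width": finger opening in m; "grip_force": force on a finger pad.
Only numpy, scipy, OpenCV 4.12 (cv2) and the standard library are available. Lean on these libraries where they do the work, as an engineer would, in place of code of your own. Each camera call takes 0.05 s, during which the arm holds its last target. There are 200 camera calls.

## Working session

There is one attempt and no reset: what is moved stays moved. The work goes in short steps, Python scripts to look and compute and a tool call to move; the robot and the scene stay as the last step left them, time stands still between calls to the robot, and variables do not carry over. Pictures are saved under pics/ and viewed, at most 10 in all, crops included, and the job is handed in when it is done.

Besides the shell and the picture viewer there is one more tool, called by a JSON object that holds its "fn" and its "kwargs". move_arm: Moves the arm, as the interface text tells. Its arguments: {"type":"object","properties":{"steps":{"type":"array","items":{"type":"object","properties":{"dx":{"type":"number"},"dy":{"type":"number"},"dz":{"type":"number"},"spin":{"type":"number"}}}},"claw":{"type":"number"},"squeeze":{"type":"number"}},"required":["steps"]}

```bash
mkdir -p pics; cat > h.py <<'E'
import numpy as np, cv2
from bench import telemetry, imaging, job, r
def shot(n,f):
    c=imaging.camera(n); np.savez('pics/'+f+'.npz',**{k:np.array(c[k]) for k in('img','camera_matrix','R','t')})
    cv2.imwrite('pics/'+f+'.png',c['img'][:,:,::-1]); return c
def load(f): return dict(np.load('pics/'+f+'.npz'))
def ray(c,u,v,z):
    K,R,t=c['camera_matrix'],c['R'],c['t']; d=R.T@np.linalg.inv(K)@np.array([u,v,1.]); o=-R.T@t
    return o+d*(z-o[2])/d[2]
def proj(c,X):
    p=c['camera_matrix']@(c['R']@np.array(X)+c['t']); return p[:2]/p[2]
E
python3 - <<'E'
from h import *
for n in('side','top','wrist'):
    c=shot(n,n+'0'); print(n,-c['R'].T@c['t'],c['R'][2])
a=[cv2.imread(f'pics/{n}0.png') for n in('top','side')]
for n,i in zip(('top','side'),a): cv2.imwrite(f'pics/{n}0b.png',cv2.resize(i,(800,600)))
s=telemetry.read_state();print(s,r.tips_ahead)
E
```

```text
side [-0.27128856  0.81636505  0.95315652] [ 0.56456653 -0.60553346 -0.56088668]
top [0.30484305 0.02690178 1.1779128 ] [ 0.19440598  0.01152457 -0.98085345]
wrist [ 0.32902169 -0.53744141  0.38430257] [-0.25860368 -0.11642142 -0.95894222]
{'time': 0.15, 'joint_positions': array([ 1.12342548,  0.33273283, -0.06470281,  1.4606975 ,  0.02158076,
        1.34991973, -0.08849978]), 'joint_vel': array([ 0.00069084, -0.00201819, -0.00175042, -0.00230098,  0.00043221,
       -0.00032763,  0.00032454]), 'joint_torque': array([ 2.27059891e-04, -6.23629975e+01,  2.43316556e-02, -3.90143573e+01,
       -6.14859746e-02,  3.73549468e-02,  1.51600648e-04]), 'ee_pos': array([ 0.2575468 , -0.56937501,  0.40415708]), 'eef_rot': array([ 9.77529201e-01,  2.10799378e-01, -1.24191142e-04, -5.16893705e-04]), 'ft_force': array([-0.93700649,  0.07661686, -1.21568598]), 'torque': array([ 0.02521275,  0.00604957, -0.01106779]), 'grip_force': 0.0, 'width': 0.08682310749406125} 0.1822
```

View pics/top0b.png

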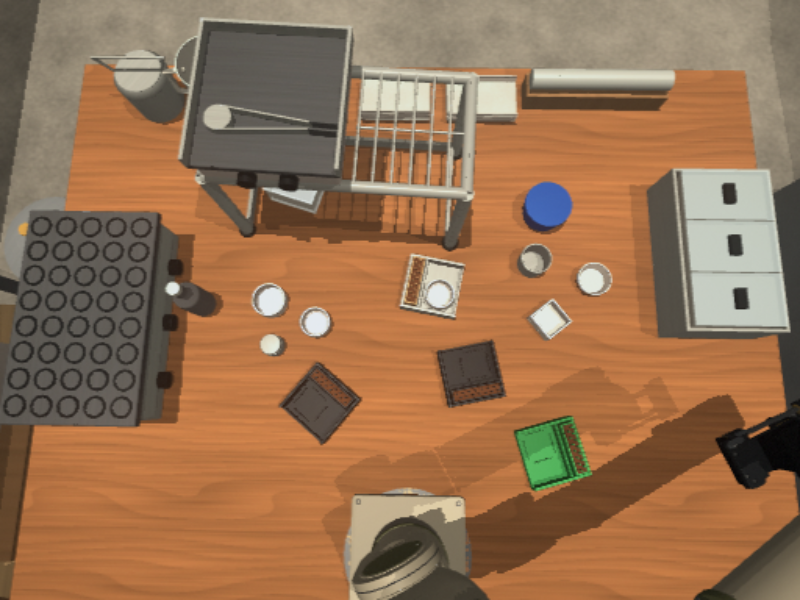

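View pics/side0b.png

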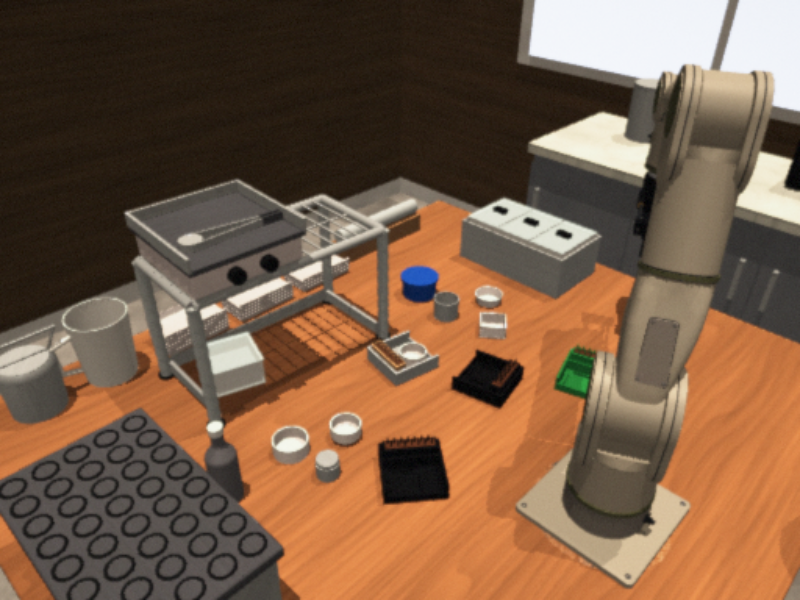

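The top view shows the stand's right front leg foot near (450,245) and the silver caddy at (433,286), its pot at (439,296). White pots are at (269,299), (315,322) and (593,278), the square dish is at (549,319), and the other bystanders are further out.

```bash
python3 - <<'E'
from h import *
c=load('top0'); im=c['img']
hsv=cv2.cvtColor(im,cv2.COLOR_RGB2HSV)
m=((hsv[...,1]<60)&(hsv[...,2]>120)).astype(np.uint8)
n,l,st,ce=cv2.connectedComponentsWithStats(m)
for i in range(1,n):
    x,y,w,h,a=st[i]
    if 60<a<3000 and y>140 and x<420:
        q=cv2.minAreaRect(np.argwhere(l==i)[:,::-1].astype(np.float32))
        ct=np.argwhere(l==i)[:,::-1].astype(np.float32)
        e=cv2.fitEllipse(cv2.convexHull(ct)) if a>100 else 0
        p=ray(c,*q[0],0.035); s=(-c['R'].T@c['t'])[2]-.035
        print(st[i],'ctr',np.round(q[0],1),'size',np.round(q[1],1),round(q[2]),'P',p.round(3),'mm/px',round(1000*np.linalg.norm(ray(c,q[0][0]+1,q[0][1],.035)-p),2))
cr=im[120:220,230:330]; cv2.imwrite('pics/cr.png',cv2.resize(cr[:,:,::-1],(600,600),interpolation=cv2.INTER_CUBIC))
s=load('side0')['img']; 
cv2.imwrite('pics/crs.png',cv2.resize(s[140:260,160:320][:,:,::-1],(800,600),interpolation=cv2.INTER_CUBIC))
E
```

```text
[333 156  17  19 174] ctr [340.3 165.7] size [18.9 13.8] 76 P [ 0.612 -0.264  0.035] mm/px 3.39
[256 163  41  40 850] ctr [276.4 182.2] size [34.9 34.3] 11 P [ 0.551 -0.047  0.035] mm/px 3.37
[369 168  23  21 358] ctr [380. 178.] size [21.2 19.8] 45 P [ 0.571 -0.396  0.035] mm/px 3.36
[105 180  10   9  67] ctr [110. 184.] size [8.5 8.5] 45 P [0.536 0.515 0.035] mm/px 3.39
[162 181  21  21 323] ctr [172. 191.] size [20. 20.] 90 P [0.515 0.303 0.035] mm/px 3.37
[  0 186  11   9  73] ctr [  4.4 190.5] size [10.7  7. ] 14 P [0.508 0.87  0.035] mm/px 3.4
[338 192  28  25 352] ctr [351.4 204.1] size [19.8 20.5] 50 P [ 0.481 -0.297  0.035] mm/px 3.32
[192 196  19  20 273] ctr [201.  205.5] size [19. 18.] 90 P [0.468 0.203 0.035] mm/px 3.34
[167 214  13  13 130] ctr [173. 220.] size [12. 12.] 0 P [0.418 0.294 0.035] mm/px 3.31
[220 344   5  28  71] ctr [222.  357.5] size [27.  4.] 90 P [-0.001  0.118  0.035] mm/px 3.07
```

View pics/cr.png

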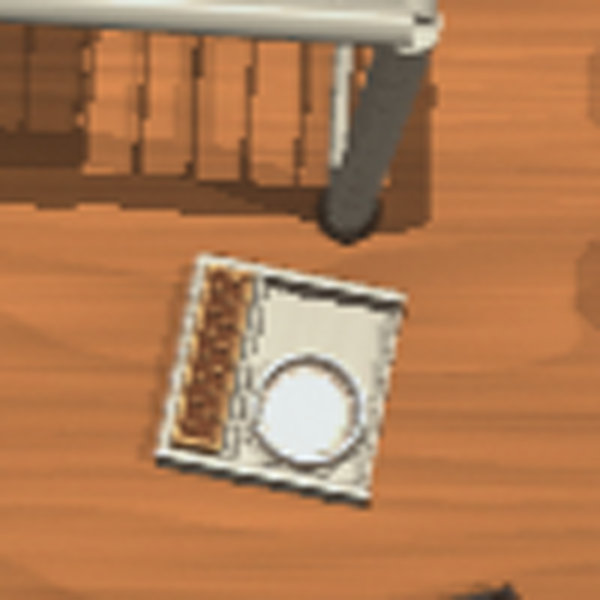

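View pics/crs.png

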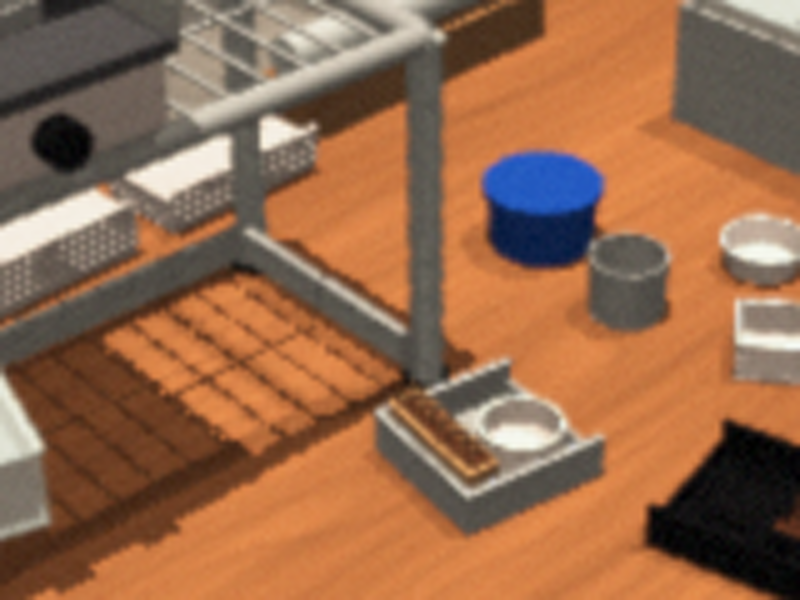

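The crops show the leg foot centred at crop (347,215) in the top view. The caddy's pick box is on the left and its low lip on the right, with the leg facing its -y wall. The smaller white pot, at (201,205) px, has the right size for pot_stray.

```bash
python3 - <<'E'
from h import *
c=load('top0');s=load('side0')
L=ray(c,287.8,155.8,0.0);print('leg',L,'side',ray(s,160+427/5,140+372/5,0))
LL=ray(c,248*.64,229*.64,0.);print('left leg',LL,np.linalg.norm(LL-L),np.degrees(np.arctan2(*(LL-L)[:2])))
# shelf rail right: front & back right corners top z~.30
for u,v in((473,190),(475,75),(352,187)): print(ray(c,u*.64,v*.64,.3))
# caddy corners at z .036 from crop
k=[(203,257),(405,297),(368,502),(158,460)]
P=[ray(c,230+u/6,120+v/6,.036)[:2] for u,v in k]
print(np.round(P,4)); 
for i in range(4):
    d=P[(i+1)%4]-P[i];print(np.linalg.norm(d).round(4),np.degrees(np.arctan2(d[1],d[0])).round(1))
print('ctr',np.mean(P,0)); print('pot', ray(c,230+308/6,120+411/6,.04))
E
```

```text
leg [ 0.6544034  -0.08962282  0.        ] side [ 0.65815423 -0.09514826  0.        ]
left leg [0.6815009 0.3689806 0.       ] 0.45940327763050304 3.3815044207403426
[ 0.66120956 -0.10021986  0.3       ]
[ 0.87993047 -0.10635093  0.3       ]
[0.66367664 0.10769072 0.3       ]
[[ 0.6176 -0.0044]
 [ 0.596  -0.1188]
 [ 0.4786 -0.0973]
 [ 0.5003  0.0195]]
0.1164 -100.7
0.1194 169.6
0.1187 79.5
0.1197 -11.5
ctr [ 0.54809824 -0.05024045]
pot [ 0.5286454  -0.06368965  0.04      ]
```

{"fn": "move_arm", "kwargs": {"steps": [{"dz": 0}]}}

```text
$.steps[0]: bad value
```

```bash
cat >> h.py <<'E'
import json
def pose():
    s=telemetry.read_state(); q=s['eef_rot']
    return np.array(s['ee_pos']), np.arctan2(2*q[0]*q[1],q[0]**2-q[1]**2)
def plan(wps,p=None,step=.045,turn=.14,nd=2):
    """rows through waypoints (x,y,z,yaw deg)"""
    if p is None: p=pose()
    P,a=np.array(p[0]),p[1]; rows=[]
    for w in wps:
        T=np.array(w[:3]); b=np.radians(w[3])
        n=max(1,int(np.ceil(max(np.linalg.norm(T-P)/step,abs(b-a)/turn))))
        P0,a0=P,a
        for i in range(1,n+1):
            d=P0+(T-P0)*i/n-P; da=a0+(b-a0)*i/n-a
            row=dict(dx=round(100*(d[0]*np.cos(a)+d[1]*np.sin(a)),nd),dy=round(100*(d[0]*np.sin(a)-d[1]*np.cos(a)),nd),dz=round(-100*d[2],nd),spin=round(-da,3))
            rows.append(row)
            x,y=row['dx']/100,row['dy']/100
            P=P+[x*np.cos(a)+y*np.sin(a),x*np.sin(a)-y*np.cos(a),-row['dz']/100]; a-=row['spin']
    print(len(rows),'rows, end',P.round(4),np.degrees(a).round(2))
    for i in range(0,len(rows),12): print(json.dumps([{k:v for k,v in q.items() if abs(v)>1e-4} for q in rows[i:i+12]]))
E
python3 -c "
from h import *
print(pose())
plan([(.46,-.25,.40,40),(.47,.0,.40,60),(.468,.203,.38,79)],turn=.13,nd=1)"
```

```text
(array([ 0.2575468 , -0.56937501,  0.40415708]), np.float64(0.42478534285640457))
20 rows, end [0.468  0.2026 0.3802] 79.0
[{"dx": 3.5, "dy": -2.3, "spin": -0.03}, {"dx": 3.6, "dy": -2.2, "dz": 0.1, "spin": -0.031}, {"dx": 3.6, "dy": -2.1, "spin": -0.03}, {"dx": 3.7, "dy": -2.0, "dz": 0.1, "spin": -0.03}, {"dx": 3.8, "dy": -1.8, "spin": -0.031}, {"dx": 3.8, "dy": -1.8, "dz": 0.1, "spin": -0.03}, {"dx": 3.9, "dy": -1.6, "spin": -0.031}, {"dx": 3.9, "dy": -1.5, "dz": 0.1, "spin": -0.03}, {"dx": 4.0, "dy": -1.4, "spin": -0.03}, {"dx": 2.8, "dy": -3.1, "spin": -0.058}, {"dx": 3.0, "dy": -2.9, "spin": -0.058}, {"dx": 3.1, "dy": -2.8, "spin": -0.059}]
[{"dx": 3.3, "dy": -2.5, "spin": -0.058}, {"dx": 3.5, "dy": -2.4, "spin": -0.058}, {"dx": 3.5, "dy": -2.1, "spin": -0.058}, {"dx": 3.5, "dy": -2.1, "dz": 0.4, "spin": -0.066}, {"dx": 3.6, "dy": -1.8, "dz": 0.4, "spin": -0.067}, {"dx": 3.8, "dy": -1.6, "dz": 0.4, "spin": -0.066}, {"dx": 3.8, "dy": -1.3, "dz": 0.4, "spin": -0.067}, {"dx": 3.9, "dy": -1.1, "dz": 0.4, "spin": -0.066}]
```

{"fn": "move_arm", "kwargs": {"steps": [{"dx": 3.5,"dy": -2.3,"spin": -0.03},{"dx": 3.6,"dy": -2.2,"dz": 0.1,"spin": -0.031},{"dx": 3.6,"dy": -2.1,"spin": -0.03},{"dx": 3.7,"dy": -2.0,"dz": 0.1,"spin": -0.03},{"dx": 3.8,"dy": -1.8,"spin": -0.031},{"dx": 3.8,"dy": -1.8,"dz": 0.1,"spin": -0.03},{"dx": 3.9,"dy": -1.6,"spin": -0.031},{"dx": 3.9,"dy": -1.5,"dz": 0.1,"spin": -0.03},{"dx": 4.0,"dy": -1.4,"spin": -0.03},{"dx": 2.8,"dy": -3.1,"spin": -0.058},{"dx": 3.0,"dy": -2.9,"spin": -0.058},{"dx": 3.1,"dy": -2.8,"spin": -0.059}]}}

```text
$.steps[0]: bad value
```

{"fn": "move_arm", "kwargs": {"steps": [{"dx": 3.3,"dy": -2.5,"spin": -0.058},{"dx": 3.5,"dy": -2.4,"spin": -0.058},{"dx": 3.5,"dy": -2.1,"spin": -0.058},{"dx": 3.5,"dy": -2.1,"dz": 0.4,"spin": -0.066},{"dx": 3.6,"dy": -1.8,"dz": 0.4,"spin": -0.067},{"dx": 3.8,"dy": -1.6,"dz": 0.4,"spin": -0.066},{"dx": 3.8,"dy": -1.3,"dz": 0.4,"spin": -0.067},{"dx": 3.9,"dy": -1.1,"dz": 0.4,"spin": -0.066}]}}

```text
$.steps[0]: bad value
```

{"fn": "move_arm", "kwargs": {"steps": [{"dx": 3.5,"dy": -2.3,"dz": 0.0,"spin": -0.03},{"dx": 3.6,"dy": -2.2,"dz": 0.1,"spin": -0.031},{"dx": 3.6,"dy": -2.1,"dz": 0.0,"spin": -0.03},{"dx": 3.7,"dy": -2.0,"dz": 0.1,"spin": -0.03},{"dx": 3.8,"dy": -1.8,"dz": 0.0,"spin": -0.031},{"dx": 3.8,"dy": -1.8,"dz": 0.1,"spin": -0.03},{"dx": 3.9,"dy": -1.6,"dz": 0.0,"spin": -0.031},{"dx": 3.9,"dy": -1.5,"dz": 0.1,"spin": -0.03},{"dx": 4.0,"dy": -1.4,"dz": 0.0,"spin": -0.03},{"dx": 2.8,"dy": -3.1,"dz": 0.0,"spin": -0.058},{"dx": 3.0,"dy": -2.9,"dz": 0.0,"spin": -0.058},{"dx": 3.1,"dy": -2.8,"dz": 0.0,"spin": -0.059}]}}

```text
time: 1.35
ee_pos: [0.4645, -0.1232, 0.4005]
eef_rot: [0.906, 0.424, -0.0, -0.0]
ft_force: [0.8, 0.1, -0.0]
width: 0.0868
grip_force: 0.0
```

Every row needs all four keys.

{"fn": "move_arm", "kwargs": {"steps": [{"dx": 3.3,"dy": -2.5,"dz": 0.0,"spin": -0.058},{"dx": 3.5,"dy": -2.4,"dz": 0.0,"spin": -0.058},{"dx": 3.5,"dy": -2.1,"dz": 0.0,"spin": -0.058},{"dx": 3.5,"dy": -2.1,"dz": 0.4,"spin": -0.066},{"dx": 3.6,"dy": -1.8,"dz": 0.4,"spin": -0.067},{"dx": 3.8,"dy": -1.6,"dz": 0.4,"spin": -0.066},{"dx": 3.8,"dy": -1.3,"dz": 0.4,"spin": -0.067},{"dx": 3.9,"dy": -1.1,"dz": 0.4,"spin": -0.066},{"dx": 0.0,"dy": 0.0,"dz": 0.0,"spin": 0.0},{"dx": 0.0,"dy": 0.0,"dz": 0.0,"spin": 0.0},{"dx": 0.0,"dy": 0.0,"dz": 0.0,"spin": 0.0}]}}

```text
time: 2.45
ee_pos: [0.4683, 0.2015, 0.3806]
eef_rot: [0.772, 0.635, -0.0, 0.0]
ft_force: [-0.4, -0.1, 0.2]
width: 0.087
grip_force: 0.0
```

```bash
sed -i 's/ if abs(v)>1e-4//; s/({k:v/({k:v/' h.py; python3 - <<'E'
from h import *
print(pose(), telemetry.read_state()['joint_positions'].round(2))
c=shot('wrist','w1'); print(proj(c,(.468,.203,.036)))
E
```

```text
(array([0.46829997, 0.20149466, 0.38057771]), np.float64(1.376943034914414)) [ 0.24  0.17 -0.8   1.76  0.13  1.27 -0.79]
[252.02864312 175.45484713]
```

View pics/w1.png

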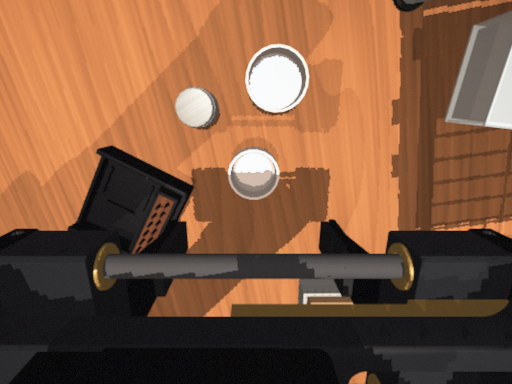

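The stray pot's rim ellipse is centred near (254,173), and the straight pot at (278,78) is visibly bigger. Next I'll fit the rim.

```bash
cat >> h.py <<'E'
def rim(c,uv,z,rad=45,diam=.064,thr=90):
    """non-wood blob near uv -> ellipse; refined by outer hull"""
    hsv=cv2.cvtColor(c['img'],cv2.COLOR_RGB2HSV); m=(hsv[...,1]<thr).astype(np.uint8)
    k=np.zeros_like(m); cv2.circle(k,tuple(int(x) for x in uv),rad,1,-1); m&=k
    n,l,st,ce=cv2.connectedComponentsWithStats(m); i=1+np.argmax(st[1:,4])
    h=cv2.convexHull(np.argwhere(l==i)[:,::-1].astype(np.float32)); e=cv2.fitEllipse(h)
    p=ray(c,*e[0],z); s=np.linalg.norm(ray(c,e[0][0]+1,e[0][1],z)-p)
    print('ellipse',np.round(e[0],1),np.round(e[1],1),'P',p.round(4),'diam mm',np.round(np.array(e[1])*s*1000,1)); return p
E
python3 - <<'E'
from h import *
c=load('w1'); p=rim(c,(254,173),.036)
rim(c,(278,78),.034)
P,a=pose(); 
plan([(p[0],p[1],.30,79),(p[0],p[1],.195,79)],nd=2)
E
```

```text
ellipse [253.2 173.3] [51.5 52.6] P [0.47   0.2054 0.036 ] diam mm [63.4 64.7]
ellipse [276.7  77.9] [63.7 69.5] P [0.5168 0.3074 0.034 ] diam mm [71.5 78. ]
5 rows, end [0.47   0.2054 0.195 ] 78.98
[{"dx": 0.22, "dy": 0.04, "dz": 4.03, "spin": -0.001}, {"dx": 0.21, "dy": 0.04, "dz": 4.04, "spin": -0.001}, {"dx": 0.0, "dy": -0.0, "dz": 3.5, "spin": -0.0}, {"dx": 0.0, "dy": -0.0, "dz": 3.5, "spin": -0.0}, {"dx": 0.0, "dy": -0.0, "dz": 3.5, "spin": -0.0}]
```

{"fn": "move_arm", "kwargs": {"steps": [{"dx": 0.2,"dy": 0.0,"dz": 4.0,"spin": 0.0},{"dx": 0.2,"dy": 0.1,"dz": 4.0,"spin": 0.0},{"dx": 0.0,"dy": 0.0,"dz": 3.5,"spin": 0.0},{"dx": 0.0,"dy": 0.0,"dz": 3.5,"spin": 0.0},{"dx": 0.0,"dy": 0.0,"dz": 2.5,"spin": 0.0},{"dx": 0.0,"dy": 0.0,"dz": 1.0,"spin": 0.0},{"dx": 0.0,"dy": 0.0,"dz": 0.0,"spin": 0.0},{"dx": 0.0,"dy": 0.0,"dz": 0.0,"spin": 0.0},{"dx": 0.0,"dy": 0.0,"dz": 0.0,"spin": 0.0}]}}

```text
time: 3.4
ee_pos: [0.4704, 0.2064, 0.1972]
eef_rot: [0.772, 0.636, 0.001, 0.001]
ft_force: [0.3, 0.7, 0.6]
width: 0.087
grip_force: 0.0
```

{"fn": "move_arm", "kwargs": {"steps": [{"dx": 0.0,"dy": 0.0,"dz": 0.0,"spin": 0.0},{"dx": 0.0,"dy": 0.0,"dz": 0.0,"spin": 0.0},{"dx": 0.0,"dy": 0.0,"dz": 0.0,"spin": 0.0},{"dx": 0.0,"dy": 0.0,"dz": 0.0,"spin": 0.0},{"dx": 0.0,"dy": 0.0,"dz": 0.0,"spin": 0.0},{"dx": 0.0,"dy": 0.0,"dz": 0.0,"spin": 0.0},{"dx": 0.0,"dy": 0.0,"dz": 0.0,"spin": 0.0},{"dx": 0.0,"dy": 0.0,"dz": 0.0,"spin": 0.0}], "claw": 5.8, "squeeze": 15}}

```text
time: 4.2
ee_pos: [0.4698, 0.2063, 0.1959]
eef_rot: [0.772, 0.636, 0.0, 0.0]
ft_force: [-1.0, -2.1, 3.6]
width: 0.0632
grip_force: 15.0
```

```bash
python3 - <<'E'
from h import *
print(pose(),telemetry.read_state()['width'])
P,a=pose(); 
plan([(P[0],P[1],.38,79),(.529,-.064,.38,79)],nd=1)
E
```

```text
(array([0.46983667, 0.2062987 , 0.19587287]), np.float64(1.3787786681367773)) 0.0631964807124699
12 rows, end [ 0.5293 -0.064   0.3799] 79.0
[{"dx": 0.0, "dy": 0.0, "dz": -3.7, "spin": -0.0}, {"dx": 0.0, "dy": 0.0, "dz": -3.7, "spin": -0.0}, {"dx": 0.0, "dy": 0.0, "dz": -3.6, "spin": -0.0}, {"dx": 0.0, "dy": 0.0, "dz": -3.7, "spin": -0.0}, {"dx": 0.0, "dy": 0.0, "dz": -3.7, "spin": -0.0}, {"dx": -3.6, "dy": 1.6, "dz": -0.0, "spin": -0.0}, {"dx": -3.7, "dy": 1.5, "dz": -0.0, "spin": -0.0}, {"dx": -3.6, "dy": 1.6, "dz": -0.0, "spin": -0.0}, {"dx": -3.6, "dy": 1.6, "dz": -0.0, "spin": -0.0}, {"dx": -3.6, "dy": 1.5, "dz": -0.0, "spin": -0.0}, {"dx": -3.7, "dy": 1.6, "dz": -0.0, "spin": -0.0}, {"dx": -3.6, "dy": 1.6, "dz": -0.0, "spin": -0.0}]
```

{"fn": "move_arm", "kwargs": {"steps": [{"dx": 0.0,"dy": 0.0,"dz": -3.7,"spin": 0.0},{"dx": 0.0,"dy": 0.0,"dz": -3.7,"spin": 0.0},{"dx": 0.0,"dy": 0.0,"dz": -3.6,"spin": 0.0},{"dx": 0.0,"dy": 0.0,"dz": -3.7,"spin": 0.0},{"dx": 0.0,"dy": 0.0,"dz": -3.7,"spin": 0.0},{"dx": -3.6,"dy": 1.6,"dz": 0.0,"spin": 0.0},{"dx": -3.7,"dy": 1.5,"dz": 0.0,"spin": 0.0},{"dx": -3.6,"dy": 1.6,"dz": 0.0,"spin": 0.0},{"dx": -3.6,"dy": 1.6,"dz": 0.0,"spin": 0.0},{"dx": -3.6,"dy": 1.5,"dz": 0.0,"spin": 0.0},{"dx": -3.7,"dy": 1.6,"dz": 0.0,"spin": 0.0},{"dx": -3.6,"dy": 1.6,"dz": 0.0,"spin": 0.0}]}}

```text
time: 5.4
ee_pos: [0.5292, -0.0657, 0.3795]
eef_rot: [0.772, 0.636, -0.0, 0.0]
ft_force: [0.2, -0.3, -0.4]
width: 0.0636
grip_force: 15.0
```

{"fn": "move_arm", "kwargs": {"steps": [{"dx": 0.0,"dy": 0.0,"dz": 0.0,"spin": 0.0},{"dx": 0.0,"dy": 0.0,"dz": 0.0,"spin": 0.0},{"dx": 0.0,"dy": 0.0,"dz": 0.0,"spin": 0.0},{"dx": 0.0,"dy": 0.0,"dz": 0.0,"spin": 0.0}]}}

```text
time: 5.8
ee_pos: [0.5291, -0.0626, 0.3798]
eef_rot: [0.771, 0.637, 0.0, -0.0]
ft_force: [0.0, 0.1, 0.1]
width: 0.0635
grip_force: 15.0
```

```bash
python3 - <<'E'
from h import *
print(pose())
c=shot('wrist','w2'); print(proj(c,(.529,-.064,.04)), proj(c,(.656,-.092,0)))
cv2.imwrite('pics/w2b.png',cv2.resize(c['img'][:300,:,::-1],(800,469),interpolation=cv2.INTER_CUBIC))
E
```

```text
(array([ 0.52914844, -0.06262643,  0.37977959]), np.float64(1.3809659912396302))
[252.54789291 178.82688756] [347.80668888 174.32233202]
```

View pics/w2b.png

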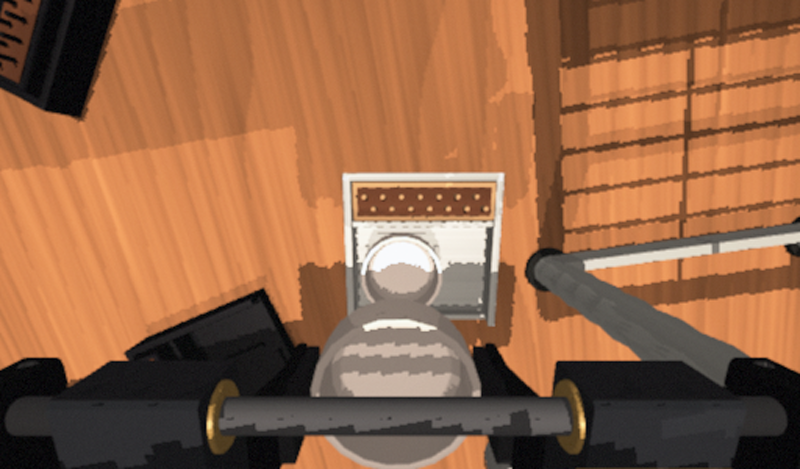

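In the zoomed wrist view the base pot's rim is centred near (401,274) and the caddy walls line up with the image axes, so the yaw is about 79°. The leg foot is at (545,268), and the rail runs from (560,262) to (800,230). I'll fit the rim arc that isn't hidden by the held pot.

```bash
python3 - <<'E'
from h import *
from scipy.optimize import least_squares
c=load('w2'); g=cv2.GaussianBlur(cv2.cvtColor(c['img'],cv2.COLOR_RGB2GRAY),(3,3),0)
for cc,f,uv in((load('w1'),'w1',(253.2,173.3)),(c,'w2',(256.6,175.4))):
    g=cv2.cvtColor(cc['img'],cv2.COLOR_RGB2GRAY).astype(float)
    E=cv2.Canny(cv2.cvtColor(cc['img'],cv2.COLOR_RGB2GRAY),60,150)
    ctr=np.array(uv)
    for it in range(4):
        pts=np.argwhere(E>0)[:,::-1].astype(float); d=pts-ctr; rr=np.hypot(*d.T)
        k=(abs(rr-26)<(3.5 if it==0 else 1.8))&(d[:,1]<12)
        p=pts[k]; s=least_squares(lambda q:np.hypot(p[:,0]-q[0],p[:,1]-q[1])-q[2],[*ctr,26],loss='soft_l1').x; ctr=s[:2]
    print(f,s.round(2),k.sum(), ray(cc,*ctr,.036 if f=='w1' else .04).round(4))
q=1/1.5625
print('leg',ray(c,545*q,268*q,0),'back leg',ray(c,797*q,235*q,0))
print('rail top', *[ray(c,u*q,v*q,.042)[:2].round(4) for u,v in((590,261),(800,229),(590,270),(800,241))])
k=[(343,174),(503,174),(494,325)]
P=[ray(c,u*q,v*q,.036)[:2] for u,v in k]; print(np.round(P,4), [np.linalg.norm(P[1]-P[i]) for i in (0,2)], np.degrees(np.arctan2(*(P[0]-P[1])[::-1])))
E
```

```text
w1 [253.34 174.5   25.81] 130 [0.4698 0.2039 0.036 ]
w2 [256.38 173.98  26.06] 128 [ 0.5347 -0.0589  0.04  ]
leg [ 0.65768202 -0.08834505  0.        ] back leg [ 0.87112314 -0.10008082  0.        ]
rail top [ 0.6788 -0.0775] [ 0.8349 -0.0826] [ 0.6784 -0.0846] [ 0.8356 -0.0919]
[[ 0.5066  0.0206]
 [ 0.6223 -0.0016]
 [ 0.6012 -0.1178]] [np.float64(0.11784401616128606), np.float64(0.11818238154116117)] 169.13774248152885
```

{"fn": "move_arm", "kwargs": {"steps": [{"dx": -3.5,"dy": 0.3,"dz": 0.0,"spin": 0.0},{"dx": -3.5,"dy": 0.2,"dz": 0.0,"spin": 0.0},{"dx": 0.0,"dy": 0.0,"dz": 0.0,"spin": 0.0},{"dx": 0.0,"dy": 0.0,"dz": 0.0,"spin": 0.0},{"dx": 0.0,"dy": 0.0,"dz": 0.0,"spin": 0.0},{"dx": 0.0,"dy": 0.0,"dz": 0.0,"spin": 0.0},{"dx": 0.0,"dy": 0.0,"dz": 0.0,"spin": 0.0},{"dx": 0.0,"dy": 0.0,"dz": 0.0,"spin": 0.0}]}}

```text
time: 6.65
ee_pos: [0.5209, -0.1331, 0.3798]
eef_rot: [0.771, 0.636, 0.0, 0.0]
ft_force: [0.8, 1.0, -0.9]
width: 0.0633
grip_force: 15.0
```

```bash
python3 - <<'E'
from h import *
P,a=pose(); print(P,np.degrees(a))
c=shot('wrist','w3'); pr=proj(c,(.534,-.060,.04)); print(pr)
x0,y0=int(pr[0])-60,max(0,int(pr[1])-60); cr=c['img'][y0:y0+220,x0:x0+160]; print(x0,y0)
cv2.imwrite('pics/w3b.png',cv2.resize(cr[:150,:,::-1],(640,600),interpolation=cv2.INTER_CUBIC))
E
```

```text
[ 0.52090792 -0.13312841  0.37979958] 79.05435230147688
[251.50789793 114.26947999]
191 54
```

View pics/w3b.png

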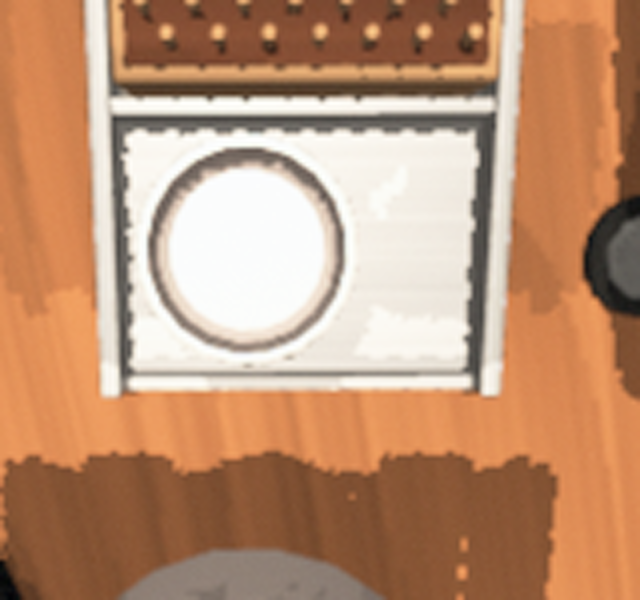

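The mouth of the base pot is centred at crop (247.5,250). The caddy's front corners are at crop (102,396) and (502,396), and the leg foot's left edge is at about 585.

```bash
python3 - <<'E'
from h import *
from scipy.optimize import least_squares
c=load('w3'); f=lambda u,v:((u+.5)/4-.5+191,(v+.5)/4-.5+54)
print('pot',ray(c,*f(247.5,250),.04), 'edges',[ (1000*np.linalg.norm(ray(c,*f(*a),.04)-ray(c,*f(*b),.04))).round(1) for a,b in(((150,250),(345,250)),((247,148),(247,352)))])
P=[ray(c,*f(u,v),.036)[:2] for u,v in((102,396),(502,396))]; d=P[0]-P[1]
yaw=np.arctan2(d[1],d[0])-np.pi/2; print('front corners',np.round(P,4),np.linalg.norm(d),np.degrees(yaw))
ctr=(P[0]+P[1])/2+.06*np.array([np.cos(yaw),np.sin(yaw)]); Rm=np.array([[np.cos(yaw),-np.sin(yaw)],[np.sin(yaw),np.cos(yaw)]])
print('caddy',ctr,'seat',ctr+Rm@[-.018,.016])
E=cv2.Canny(cv2.cvtColor(c['img'],cv2.COLOR_RGB2GRAY),40,120)
# foot & held pot rim
hsv=cv2.cvtColor(c['img'],cv2.COLOR_RGB2HSV)
m=((hsv[...,2]<70)&(hsv[...,1]<110)).astype(np.uint8); m[:, :330]=0; m[:80]=0; m[145:]=0
n,l,st,ce=cv2.connectedComponentsWithStats(m); i=1+np.argmax(st[1:,4]); print(st[i],ce[i], ray(c,*ce[i],0.003))
E
```

```text
pot [ 0.53472267 -0.06221573  0.04      ] edges [np.float64(55.7), np.float64(56.2)]
front corners [[ 0.4838 -0.0955]
 [ 0.6017 -0.1182]] 0.12008217461199383 79.06380129043936
caddy [ 0.55411828 -0.0479423 ] seat [ 0.53499397 -0.06257995]
[337 103  25  30 241] [346.02489627 117.07053942] [ 0.65144482 -0.08659391  0.003     ]
```

```bash
python3 - <<'E'
from h import *
plan([(.535,-.0606,.30,79.06),(.535,-.0606,.262,79.06)],nd=2)
E
```

```text
4 rows, end [ 0.5349 -0.0606  0.262 ] 79.04
[{"dx": 2.47, "dy": 0.0, "dz": 2.66, "spin": -0.0}, {"dx": 2.47, "dy": 0.0, "dz": 2.66, "spin": -0.0}, {"dx": 2.46, "dy": 0.0, "dz": 2.66, "spin": -0.0}, {"dx": 0.0, "dy": 0.0, "dz": 3.8, "spin": -0.0}]
```

{"fn": "move_arm", "kwargs": {"steps": [{"dx": 2.5,"dy": 0.0,"dz": 2.7,"spin": 0.0},{"dx": 2.5,"dy": 0.0,"dz": 2.7,"spin": 0.0},{"dx": 2.4,"dy": 0.0,"dz": 2.6,"spin": 0.0},{"dx": 0.0,"dy": 0.0,"dz": 3.0,"spin": 0.0},{"dx": 0.0,"dy": 0.0,"dz": 0.8,"spin": 0.0},{"dx": 0.0,"dy": 0.0,"dz": 0.0,"spin": 0.0},{"dx": 0.0,"dy": 0.0,"dz": 0.0,"spin": 0.0},{"dx": 0.0,"dy": 0.0,"dz": 0.0,"spin": 0.0},{"dx": 0.0,"dy": 0.0,"dz": 0.0,"spin": 0.0},{"dx": 0.0,"dy": 0.0,"dz": 0.0,"spin": 0.0}]}}

```text
time: 7.7
ee_pos: [0.5351, -0.0613, 0.2625]
eef_rot: [0.772, 0.636, 0.0, 0.001]
ft_force: [0.6, -0.1, -1.0]
width: 0.0635
grip_force: 15.0
```

```bash
python3 -c "
from h import *
P,a=pose();print(P,np.degrees(a));d=np.array([.535,-.0606])-P[:2]
print('dx',100*(d@[np.cos(a),np.sin(a)]),'dy',100*(d@[np.sin(a),-np.cos(a)]))"
```

```text
[ 0.53511544 -0.06128516  0.26248759] 78.97431819678026
dx 0.06504312853413594 dy -0.024434786481806983
```

{"fn": "move_arm", "kwargs": {"steps": [{"dx": 0.0,"dy": 0.0,"dz": 1.0,"spin": 0.0},{"dx": 0.0,"dy": 0.0,"dz": 1.0,"spin": 0.0},{"dx": 0.0,"dy": 0.0,"dz": 0.5,"spin": 0.0},{"dx": 0.0,"dy": 0.0,"dz": 0.3,"spin": 0.0},{"dx": 0.0,"dy": 0.0,"dz": 0.3,"spin": 0.0},{"dx": 0.0,"dy": 0.0,"dz": 0.3,"spin": 0.0},{"dx": 0.0,"dy": 0.0,"dz": 0.0,"spin": 0.0},{"dx": 0.0,"dy": 0.0,"dz": 0.0,"spin": 0.0},{"dx": 0.0,"dy": 0.0,"dz": 0.0,"spin": 0.0}]}}

```text
time: 8.6
ee_pos: [0.535, -0.0611, 0.228]
eef_rot: [0.772, 0.636, 0.0, 0.0]
ft_force: [-0.1, 0.3, -0.6]
width: 0.0636
grip_force: 15.0
```

{"fn": "move_arm", "kwargs": {"steps": [{"dx": 0.0,"dy": 0.0,"dz": 0.2,"spin": 0.0},{"dx": 0.0,"dy": 0.0,"dz": 0.1,"spin": 0.0},{"dx": 0.0,"dy": 0.0,"dz": 0.0,"spin": 0.0},{"dx": 0.0,"dy": 0.0,"dz": 0.0,"spin": 0.0}]}}

```text
time: 9.0
ee_pos: [0.5352, -0.061, 0.2258]
eef_rot: [0.772, 0.636, 0.0, 0.0]
ft_force: [-3.6, 0.3, 11.2]
width: 0.0636
grip_force: 15.0
```

{"fn": "move_arm", "kwargs": {"steps": [{"dx": 0.0,"dy": 0.0,"dz": 0.0,"spin": 0.0},{"dx": 0.0,"dy": 0.0,"dz": 0.0,"spin": 0.0},{"dx": 0.0,"dy": 0.0,"dz": 0.0,"spin": 0.0},{"dx": 0.0,"dy": 0.0,"dz": 0.0,"spin": 0.0},{"dx": 0.0,"dy": 0.0,"dz": 0.0,"spin": 0.0},{"dx": 0.0,"dy": 0.0,"dz": -1.0,"spin": 0.0},{"dx": 0.0,"dy": 0.0,"dz": -3.0,"spin": 0.0},{"dx": 0.0,"dy": 0.0,"dz": -4.0,"spin": 0.0},{"dx": -3.5,"dy": 0.0,"dz": -4.0,"spin": 0.0},{"dx": -3.5,"dy": 0.0,"dz": -4.0,"spin": 0.0},{"dx": 0.0,"dy": 0.0,"dz": 0.0,"spin": 0.0},{"dx": 0.0,"dy": 0.0,"dz": 0.0,"spin": 0.0}], "claw": 7.4}}

```text
time: 10.2
ee_pos: [0.5223, -0.1261, 0.3812]
eef_rot: [0.772, 0.635, 0.001, 0.001]
ft_force: [-0.6, 1.8, -0.5]
width: 0.074
grip_force: 0.0
```

```bash
python3 - <<'E'
from h import *
P,a=pose(); print(P,np.degrees(a))
c=shot('wrist','w4'); pr=proj(c,(.535,-.062,.06)); print(pr)
x0,y0=int(pr[0])-70,max(0,int(pr[1])-70); cr=c['img'][y0:y0+150,x0:x0+200]; print(x0,y0)
cv2.imwrite('pics/w4b.png',cv2.resize(cr[:,:,::-1],(800,600),interpolation=cv2.INTER_CUBIC))
E
```

```text
[ 0.52228319 -0.12611275  0.3811575 ] 78.90319684578456
[251.90708468 122.91748591]
181 52
```

View pics/w4b.png

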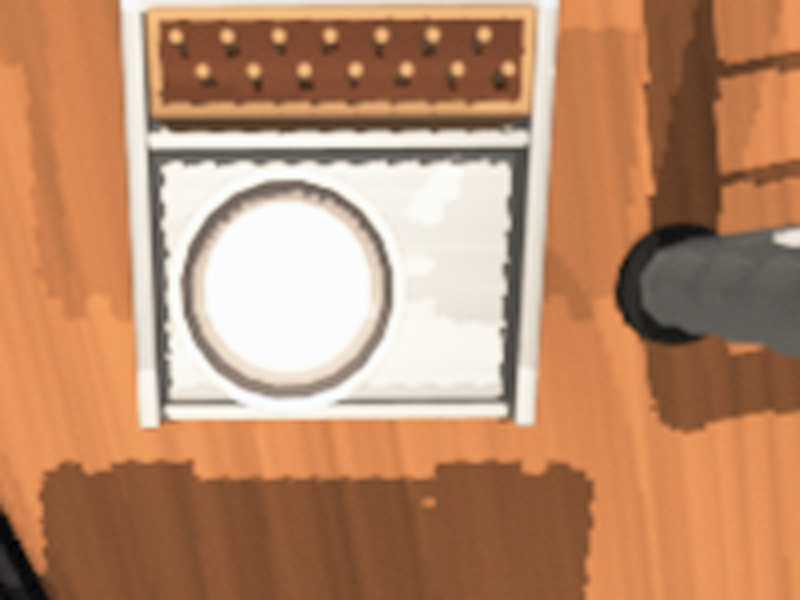

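The stray pot is nested, with its rim centred at crop (288,288) and concentric with the seat. The leg's foot disc is centred at about (677,285), and the caddy's front corners are at (140,427) and (536,427).

```bash
python3 - <<'E'
from h import *
c=load('w4'); f=lambda u,v:((u+.5)/4-.5+181,(v+.5)/4-.5+52)
print('rim',ray(c,*f(288,288),.066),1000*np.linalg.norm(ray(c,*f(182,288),.066)-ray(c,*f(394,288),.066)))
P=[ray(c,*f(u,v),.036)[:2] for u,v in((140,427),(536,427))]; d=P[0]-P[1]
yaw=np.arctan2(d[1],d[0])-np.pi/2; Rm=np.array([[np.cos(yaw),-np.sin(yaw)],[np.sin(yaw),np.cos(yaw)]])
ctr=(P[0]+P[1])/2+Rm@[.06,0]
print('caddy',ctr,np.degrees(yaw),np.linalg.norm(d))
for z in(0,.004):
  L=ray(c,*f(677,285),z)[:2]; print('leg',L,'in caddy',Rm.T@(L-ctr), 'foot h', np.linalg.norm(ray(c,*f(677,225),z)-ray(c,*f(677,345),z)))
w=load('w2'); # rail/back-leg yaw
q=lambda u,v:((u+.5)/1.5625-.5,(v+.5)/1.5625-.5)
A=ray(w,*q(545,268),0);B=ray(w,*q(797,235),0);print(A,B,np.degrees(np.arctan2(*(B-A)[1::-1])),np.linalg.norm(B-A))
E
```

```text
rim [ 0.5356651  -0.06262298  0.066     ] 56.296781636891076
caddy [ 0.55401353 -0.0481273 ] 78.89652636551614 0.12012919931802313
leg [ 0.65936977 -0.08882137] in caddy [-0.01964266 -0.111221  ] foot h 0.038036056540019327
leg [ 0.65802536 -0.08839154] in caddy [-0.01947978 -0.10981898] foot h 0.037615070195493615
[ 0.65746382 -0.08804848  0.        ] [ 0.87086942 -0.09978858  0.        ] -3.1488432635431156 0.2137282786248556
```

```bash
python3 - <<'E'
from h import *
plan([(.4861,-.0928,.30,78.9)],nd=2)
E
```

```text
3 rows, end [ 0.4861 -0.0928  0.3   ] 78.89
[{"dx": 0.83, "dy": -1.39, "dz": 2.67, "spin": 0.001}, {"dx": 0.83, "dy": -1.39, "dz": 2.66, "spin": 0.0}, {"dx": 0.82, "dy": -1.38, "dz": 2.67, "spin": 0.001}]
```

{"fn": "move_arm", "kwargs": {"steps": [{"dx": 0.8,"dy": -1.4,"dz": 2.7,"spin": 0.0},{"dx": 0.8,"dy": -1.4,"dz": 2.7,"spin": 0.0},{"dx": 0.8,"dy": -1.4,"dz": 2.7,"spin": 0.0},{"dx": 0.0,"dy": 0.0,"dz": 0.0,"spin": 0.0},{"dx": 0.0,"dy": 0.0,"dz": 0.0,"spin": 0.0},{"dx": 0.0,"dy": 0.0,"dz": 0.0,"spin": 0.0},{"dx": 0.0,"dy": 0.0,"dz": 0.0,"spin": 0.0},{"dx": 0.0,"dy": 0.0,"dz": 0.0,"spin": 0.0},{"dx": 0.0,"dy": 0.0,"dz": 0.0,"spin": 0.0},{"dx": 0.0,"dy": 0.0,"dz": 0.0,"spin": 0.0}], "claw": 1.2}}

```text
time: 11.25
ee_pos: [0.4858, -0.0943, 0.2992]
eef_rot: [0.772, 0.636, 0.0, 0.0]
ft_force: [0.4, -1.0, 0.6]
width: 0.013
grip_force: 0.0
```

```bash
python3 - <<'E'
from h import *
P,a=pose(); print(P,np.degrees(a),telemetry.read_state()['width'])
plan([(.4861,-.0928,.25,78.9),(.4861,-.0928,.203,78.9)],nd=2)
E
```

```text
[ 0.48582591 -0.0942519   0.29922965] 78.98654372936252 0.013045018208051734
4 rows, end [ 0.4861 -0.0928  0.203 ] 78.87
[{"dx": 0.07, "dy": -0.0, "dz": 2.46, "spin": 0.001}, {"dx": 0.08, "dy": -0.0, "dz": 2.46, "spin": 0.001}, {"dx": -0.0, "dy": -0.0, "dz": 2.35, "spin": -0.0}, {"dx": -0.0, "dy": -0.0, "dz": 2.35, "spin": -0.0}]
```

{"fn": "move_arm", "kwargs": {"steps": [{"dx": 0.1,"dy": 0.0,"dz": 2.5,"spin": 0.0},{"dx": 0.0,"dy": 0.0,"dz": 2.5,"spin": 0.0},{"dx": 0.0,"dy": 0.0,"dz": 1.5,"spin": 0.0},{"dx": 0.0,"dy": 0.0,"dz": 1.2,"spin": 0.0},{"dx": 0.0,"dy": 0.0,"dz": 1.0,"spin": 0.0},{"dx": 0.0,"dy": 0.0,"dz": 0.9,"spin": 0.0},{"dx": 0.0,"dy": 0.0,"dz": 0.0,"spin": 0.0},{"dx": 0.0,"dy": 0.0,"dz": 0.0,"spin": 0.0}]}}

```text
time: 12.05
ee_pos: [0.4861, -0.0931, 0.2033]
eef_rot: [0.772, 0.636, 0.0, 0.0]
ft_force: [0.3, -0.4, 0.4]
width: 0.0121
grip_force: 0.0
```

{"fn": "move_arm", "kwargs": {"steps": [{"dx": 0.0,"dy": 0.0,"dz": 0.0,"spin": 0.0},{"dx": 0.0,"dy": 0.0,"dz": 0.0,"spin": 0.0},{"dx": 0.0,"dy": 0.0,"dz": 0.0,"spin": 0.0},{"dx": 0.0,"dy": 0.0,"dz": 0.0,"spin": 0.0},{"dx": 0.0,"dy": 0.0,"dz": 0.0,"spin": 0.0}], "claw": 0.0, "squeeze": 30}}

```text
time: 12.55
ee_pos: [0.4859, -0.0932, 0.2034]
eef_rot: [0.772, 0.636, -0.0, 0.0]
ft_force: [-4.5, -0.5, 6.7]
width: 0.0034
grip_force: 30.0
```

```bash
python3 - <<'E'
from h import *
P,a=pose(); print(P,np.degrees(a)); a=float(a)
L=np.array([.658,-.0885]); phi=np.radians(-3.3)
R=lambda t:np.array([[np.cos(t),-np.sin(t)],[np.sin(t),np.cos(t)]])
c0=np.array([.554,-.0481]); g=R(a).T@(P[:2]-c0); print('grip in caddy',g)
def tool(th,px=.042,py=.076):
    return *(L+R(phi+np.radians(th))@(np.array([px,py])+g)),P[2],th-3.3
print(tool(82),tool(45),tool(30))
th0=np.degrees(a)+3.3
plan([tool(th0,.042,.084),tool(th0,.042,.076)],step=.01,nd=2)
E
```

```text
[ 0.48586238 -0.09324398  0.20342543] 78.99005842794024
grip in caddy [-0.05732593  0.05826192]
(np.float64(0.5233377381927294), np.float64(-0.07722073082309215), np.float64(0.20342543312586014), 78.7) (np.float64(0.5572419694982673), np.float64(0.00154979709931026), np.float64(0.20342543312586014), 41.7) (np.float64(0.583981818629274), np.float64(0.02455952191118331), np.float64(0.20342543312586014), 26.7)
5 rows, end [ 0.5233 -0.0779  0.2034] 78.99
[{"dx": 0.56, "dy": 0.65, "dz": -0.0, "spin": -0.0}, {"dx": 0.55, "dy": 0.64, "dz": -0.0, "spin": -0.0}, {"dx": 0.56, "dy": 0.65, "dz": -0.0, "spin": -0.0}, {"dx": 0.55, "dy": 0.64, "dz": -0.0, "spin": -0.0}, {"dx": 0.0, "dy": 0.8, "dz": -0.0, "spin": -0.0}]
```

{"fn": "move_arm", "kwargs": {"steps": [{"dx": 0.2,"dy": 0.2,"dz": 0.0,"spin": 0.0},{"dx": 0.4,"dy": 0.4,"dz": 0.0,"spin": 0.0},{"dx": 0.4,"dy": 0.5,"dz": 0.0,"spin": 0.0},{"dx": 0.4,"dy": 0.5,"dz": 0.0,"spin": 0.0},{"dx": 0.4,"dy": 0.5,"dz": 0.0,"spin": 0.0},{"dx": 0.3,"dy": 0.4,"dz": 0.0,"spin": 0.0},{"dx": 0.1,"dy": 0.1,"dz": 0.0,"spin": 0.0},{"dx": 0.0,"dy": 0.3,"dz": 0.0,"spin": 0.0},{"dx": 0.0,"dy": 0.3,"dz": 0.0,"spin": 0.0},{"dx": 0.0,"dy": 0.2,"dz": 0.0,"spin": 0.0},{"dx": 0.0,"dy": 0.0,"dz": 0.0,"spin": 0.0}]}}

```text
time: 13.65
ee_pos: [0.5228, -0.0787, 0.2034]
eef_rot: [0.772, 0.636, -0.002, -0.0]
ft_force: [-10.7, -3.0, 13.2]
width: 0.0037
grip_force: 30.2
```

```bash
python3 - <<'E'
from h import *
P,a=pose(); print(P,np.degrees(a), telemetry.read_state()['ft_force'],telemetry.read_state()['torque'])
c=shot('top','t1')
c2=shot('side','s1')
cv2.imwrite('pics/t1b.png',np.hstack([cv2.resize(c['img'][110:210,230:330][:,:,::-1],(400,400),interpolation=cv2.INTER_CUBIC),cv2.resize(c2['img'][160:260,200:300][:,:,::-1],(400,400),interpolation=cv2.INTER_CUBIC)]))
E
```

```text
[ 0.52275631 -0.07873789  0.20340344] 78.97308985857788 [-10.71551808  -3.0177121   13.15863598] [-0.51978811  2.17710193  0.27931281]
```

View pics/t1b.png

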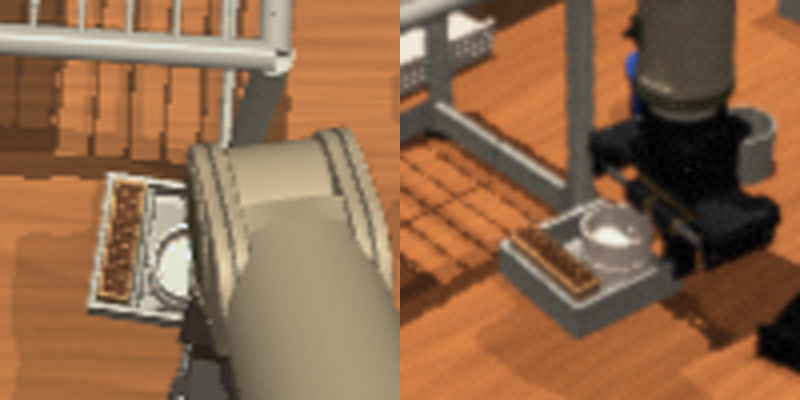

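The top and side crops show the caddy at the leg with both pots upright and the fingers holding the front-left corner. Next is the swing.

```bash
cat > sw.py <<'E'
from h import *
L=np.array([.658,-.0885]); phi=np.radians(-3.3)
R=lambda t:np.array([[np.cos(t),-np.sin(t)],[np.sin(t),np.cos(t)]])
g=np.array([-.0573,.0583])
def tool(th,px=.042,py=.073,z=.204): return *(L+R(phi+np.radians(th))@(np.array([px,py])+g)),z,th-3.3
E
python3 - <<'E'
from sw import *
plan([tool(t) for t in (82.3,80,77,74,71,68,65,62,59,56,53,50)],step=.05,nd=2)
E
```

```text
12 rows, end [ 0.552  -0.0096  0.204 ] 46.72
[{"dx": 0.09, "dy": 0.34, "dz": -0.06, "spin": -0.0}, {"dx": 0.53, "dy": -0.05, "dz": 0.0, "spin": 0.04}, {"dx": 0.69, "dy": -0.07, "dz": 0.0, "spin": 0.052}, {"dx": 0.69, "dy": -0.06, "dz": 0.0, "spin": 0.053}, {"dx": 0.69, "dy": -0.06, "dz": 0.0, "spin": 0.052}, {"dx": 0.68, "dy": -0.06, "dz": 0.0, "spin": 0.052}, {"dx": 0.69, "dy": -0.06, "dz": 0.0, "spin": 0.053}, {"dx": 0.69, "dy": -0.07, "dz": 0.0, "spin": 0.052}, {"dx": 0.69, "dy": -0.06, "dz": 0.0, "spin": 0.052}, {"dx": 0.69, "dy": -0.06, "dz": 0.0, "spin": 0.053}, {"dx": 0.69, "dy": -0.06, "dz": 0.0, "spin": 0.052}, {"dx": 0.69, "dy": -0.06, "dz": 0.0, "spin": 0.052}]
```

{"fn": "move_arm", "kwargs": {"steps": [{"dx": 0.1,"dy": 0.2,"dz": -0.05,"spin": 0.0},{"dx": 0.3,"dy": 0.0,"dz": 0.0,"spin": 0.02},{"dx": 0.5,"dy": -0.05,"dz": 0.0,"spin": 0.04},{"dx": 0.6,"dy": -0.05,"dz": 0.0,"spin": 0.046},{"dx": 0.6,"dy": -0.05,"dz": 0.0,"spin": 0.046},{"dx": 0.6,"dy": -0.05,"dz": 0.0,"spin": 0.046},{"dx": 0.6,"dy": -0.05,"dz": 0.0,"spin": 0.046},{"dx": 0.6,"dy": -0.05,"dz": 0.0,"spin": 0.046},{"dx": 0.6,"dy": -0.05,"dz": 0.0,"spin": 0.046},{"dx": 0.6,"dy": -0.05,"dz": 0.0,"spin": 0.046}]}}

```text
time: 14.75
ee_pos: [0.539, -0.0298, 0.2035]
eef_rot: [0.879, 0.477, -0.001, 0.0]
ft_force: [-5.1, -3.3, 5.6]
width: 0.0033
grip_force: 30.0
```

{"fn": "move_arm", "kwargs": {"steps": [{"dx": 0.0,"dy": 0.0,"dz": 0.0,"spin": 0.0},{"dx": 0.0,"dy": 0.0,"dz": 0.0,"spin": 0.0}]}}

```text
time: 14.95
ee_pos: [0.5394, -0.0289, 0.2035]
eef_rot: [0.878, 0.479, 0.0, -0.0]
ft_force: [-3.1, 2.9, 1.6]
width: 0.0034
grip_force: 30.0
```

```bash
python3 - <<'E'
from sw import *
P,a=pose(); s=telemetry.read_state(); print(P,np.degrees(a)+3.3,s['ft_force'],s['torque'])
print('leg in caddy if rigid', R(a).T@(L-P[:2])+g, 'force in tool frame x,-y', R(a).T@s['ft_force'][:2])
E
```

```text
[ 0.5393588  -0.02890229  0.20348053] 60.50669753767291 [-3.05374843  2.86151903  1.55212777] [0.73179754 0.5951156  0.02340318]
leg in caddy if rigid [-0.04314236 -0.07371206] force in tool frame x,-y [0.75153798 4.11689948]
```

{"fn": "move_arm", "kwargs": {"steps": [{"dx": 0.3,"dy": 0.1,"dz": 0.0,"spin": 0.026},{"dx": 0.3,"dy": 0.1,"dz": 0.0,"spin": 0.026},{"dx": 0.3,"dy": 0.1,"dz": 0.0,"spin": 0.026},{"dx": 0.3,"dy": 0.1,"dz": 0.0,"spin": 0.026},{"dx": 0.0,"dy": 0.0,"dz": 0.0,"spin": 0.0},{"dx": 0.0,"dy": 0.0,"dz": 0.0,"spin": 0.0}]}}

```text
time: 15.55
ee_pos: [0.5456, -0.0214, 0.2031]
eef_rot: [0.902, 0.432, -0.006, -0.002]
ft_force: [-35.1, 1.3, 33.5]
width: 0.0037
grip_force: 30.4
```

```bash
python3 - <<'E'
from sw import *
P,a=pose(); s=telemetry.read_state(); print(P,np.degrees(a)+3.3,s['ft_force'],s['torque'])
print('leg in caddy if rigid', R(a).T@(L-P[:2])+g, 'force in tool frame x,-y', R(a).T@s['ft_force'][:2])
E
```

```text
[ 0.54563904 -0.02144999  0.20313876] 54.53252964040021 [-35.10906988   1.33128379  33.47978636] [0.5288628  7.93826636 0.25747813]
leg in caddy if rigid [-0.03922239 -0.07129124] force in tool frame x,-y [-20.94594535  28.20791516]
```

{"fn": "move_arm", "kwargs": {"steps": [{"dx": 0.1,"dy": -0.15,"dz": 0.0,"spin": 0.0},{"dx": 0.5,"dy": -0.1,"dz": 0.0,"spin": 0.04},{"dx": 0.5,"dy": -0.05,"dz": 0.0,"spin": 0.04},{"dx": 0.5,"dy": -0.05,"dz": 0.0,"spin": 0.04},{"dx": 0.5,"dy": -0.05,"dz": 0.0,"spin": 0.04},{"dx": 0.5,"dy": -0.05,"dz": 0.0,"spin": 0.04},{"dx": 0.5,"dy": -0.05,"dz": 0.0,"spin": 0.04},{"dx": 0.5,"dy": -0.05,"dz": 0.0,"spin": 0.04},{"dx": 0.0,"dy": 0.0,"dz": 0.0,"spin": 0.0},{"dx": 0.0,"dy": 0.0,"dz": 0.0,"spin": 0.0}]}}

```text
time: 16.55
ee_pos: [0.5691, 0.0095, 0.2033]
eef_rot: [0.953, 0.303, -0.003, -0.002]
ft_force: [-18.7, 9.0, 14.9]
width: 0.0037
grip_force: 30.1
```

```bash
python3 - <<'E'
from sw import *
P,a=pose(); s=telemetry.read_state(); print(P,np.degrees(a)+3.3,s['ft_force'],s['torque'])
print('leg in caddy if rigid', R(a).T@(L-P[:2])+g, 'force in tool frame x,-y', R(a).T@s['ft_force'][:2], 'tool in stand',R(phi).T@(P[:2]-L))
c=shot('top','t2'); c2=shot('side','s2'); 
cv2.imwrite('pics/t2b.png',np.hstack([cv2.resize(c['img'][90:190,210:310][:,:,::-1],(400,400),interpolation=cv2.INTER_CUBIC),cv2.resize(c2['img'][140:240,180:280][:,:,::-1],(400,400),interpolation=cv2.INTER_CUBIC)]))
E
```

```text
[0.56913237 0.00947779 0.20326062] 38.57737555264631 [-18.71928621   9.00330016  14.90810996] [1.9779107  4.10823446 0.03118584]
leg in caddy if rigid [-0.04133715 -0.07300991] force in tool frame x,-y [-10.08205955  18.16103426] tool in stand [-0.09436027  0.09269975]
```

```bash
python3 - <<'E'
from sw import *
n=24
plan([tool(38.6-(38.6-15)*i/n,.0413-.0233*min(1,i/(n*.8)),.0735) for i in range(1,n+1)],step=.05,nd=2)
print([ (R(phi).T@(np.array(tool(t,p,.0735)[:2])-L)).round(3) for t,p in((30,.033),(20,.02),(15,.018))])
E
```

```text
24 rows, end [0.5928 0.0326 0.204 ] 11.67
[{"dx": 0.1, "dy": -0.08, "dz": -0.07, "spin": 0.017}, {"dx": 0.1, "dy": -0.03, "dz": -0.0, "spin": 0.017}, {"dx": 0.11, "dy": -0.03, "dz": -0.0, "spin": 0.017}, {"dx": 0.1, "dy": -0.03, "dz": -0.0, "spin": 0.017}, {"dx": 0.11, "dy": -0.04, "dz": -0.0, "spin": 0.017}, {"dx": 0.1, "dy": -0.04, "dz": -0.0, "spin": 0.018}, {"dx": 0.11, "dy": -0.04, "dz": -0.0, "spin": 0.017}, {"dx": 0.1, "dy": -0.04, "dz": -0.0, "spin": 0.017}, {"dx": 0.11, "dy": -0.04, "dz": -0.0, "spin": 0.017}, {"dx": 0.1, "dy": -0.05, "dz": -0.0, "spin": 0.017}, {"dx": 0.11, "dy": -0.05, "dz": -0.0, "spin": 0.017}, {"dx": 0.1, "dy": -0.05, "dz": -0.0, "spin": 0.018}]
[{"dx": 0.11, "dy": -0.05, "dz": -0.0, "spin": 0.017}, {"dx": 0.11, "dy": -0.06, "dz": -0.0, "spin": 0.017}, {"dx": 0.1, "dy": -0.05, "dz": -0.0, "spin": 0.017}, {"dx": 0.11, "dy": -0.06, "dz": -0.0, "spin": 0.017}, {"dx": 0.1, "dy": -0.06, "dz": -0.0, "spin": 0.017}, {"dx": 0.11, "dy": -0.07, "dz": -0.0, "spin": 0.018}, {"dx": 0.1, "dy": -0.06, "dz": -0.0, "spin": 0.017}, {"dx": 0.2, "dy": -0.07, "dz": -0.0, "spin": 0.017}, {"dx": 0.23, "dy": -0.06, "dz": -0.0, "spin": 0.017}, {"dx": 0.23, "dy": -0.07, "dz": -0.0, "spin": 0.017}, {"dx": 0.22, "dy": -0.06, "dz": -0.0, "spin": 0.017}, {"dx": 0.23, "dy": -0.07, "dz": -0.0, "spin": 0.018}]
[array([-0.087,  0.102]), array([-0.08 ,  0.111]), array([-0.072,  0.117])]
```

{"fn": "move_arm", "kwargs": {"steps": [{"dx": 0.2,"dy": -0.1,"dz": 0.0,"spin": 0.034},{"dx": 0.2,"dy": -0.1,"dz": 0.0,"spin": 0.034},{"dx": 0.2,"dy": -0.05,"dz": 0.0,"spin": 0.034},{"dx": 0.2,"dy": -0.1,"dz": 0.0,"spin": 0.034},{"dx": 0.2,"dy": -0.1,"dz": 0.0,"spin": 0.034},{"dx": 0.2,"dy": -0.1,"dz": 0.0,"spin": 0.034},{"dx": 0.0,"dy": 0.0,"dz": 0.0,"spin": 0.0}]}}

```text
time: 17.35
ee_pos: [0.5784, 0.019, 0.2033]
eef_rot: [0.979, 0.204, -0.0, -0.001]
ft_force: [-3.9, 4.8, 1.5]
width: 0.0036
grip_force: 30.2
```

```bash
cat > st.py <<'E'
from sw import *
P,a=pose(); s=telemetry.read_state(); print(P,'theta',np.degrees(a)+3.3,s['ft_force'].round(1),s['torque'].round(2))
print('leg in caddy if rigid', (R(a).T@(L-P[:2])+g).round(4), 'force caddy x,y', (R(a).T@s['ft_force'][:2]).round(1), 'tool in stand',(R(phi).T@(P[:2]-L)).round(4))
E
python3 st.py
```

```text
[0.57844697 0.01901405 0.20331134] theta 26.789661242022408 [-3.9  4.8  1.5] [1.11 0.95 0.24]
leg in caddy if rigid [-0.0272 -0.072 ] force caddy x,y [-1.6  5.9] tool in stand [-0.0856  0.1028]
```

{"fn": "move_arm", "kwargs": {"steps": [{"dx": 0.25,"dy": -0.1,"dz": 0.0,"spin": 0.034},{"dx": 0.25,"dy": -0.1,"dz": 0.0,"spin": 0.034},{"dx": 0.3,"dy": -0.1,"dz": 0.0,"spin": 0.034},{"dx": 0.3,"dy": -0.15,"dz": 0.0,"spin": 0.034},{"dx": 0.3,"dy": -0.1,"dz": 0.0,"spin": 0.034},{"dx": 0.3,"dy": -0.15,"dz": 0.0,"spin": 0.034},{"dx": 0.0,"dy": 0.0,"dz": 0.0,"spin": 0.0},{"dx": 0.0,"dy": 0.0,"dz": 0.0,"spin": 0.0}]}}

```text
time: 18.15
ee_pos: [0.5929, 0.0304, 0.2034]
eef_rot: [0.995, 0.103, 0.001, -0.001]
ft_force: [2.9, 4.7, -2.8]
width: 0.0035
grip_force: 30.2
```

```bash
python3 st.py
```

```text
[0.59291371 0.03036515 0.20341319] theta 15.16255786018753 [ 2.9  4.7 -2.8] [ 1.14 -0.32  0.24]
leg in caddy if rigid [-0.018  -0.0714] force caddy x,y [3.8 4. ] tool in stand [-0.0718  0.1149]
```

{"fn": "move_arm", "kwargs": {"steps": [{"dx": 0.0,"dy": 0.0,"dz": 0.0,"spin": 0.0},{"dx": 0.0,"dy": 0.0,"dz": 0.0,"spin": 0.0},{"dx": 0.0,"dy": 0.0,"dz": 0.0,"spin": 0.0},{"dx": 0.0,"dy": 0.0,"dz": -1.0,"spin": 0.0},{"dx": 0.0,"dy": 0.0,"dz": -1.3,"spin": 0.0},{"dx": -1.0,"dy": 0.0,"dz": 0.0,"spin": 0.0},{"dx": -3.0,"dy": 0.0,"dz": 0.0,"spin": 0.0},{"dx": -4.0,"dy": 0.0,"dz": 0.0,"spin": 0.0},{"dx": -2.0,"dy": 0.0,"dz": -1.0,"spin": 0.0},{"dx": 0.0,"dy": 0.0,"dz": 0.0,"spin": 0.0},{"dx": 0.0,"dy": 0.0,"dz": 0.0,"spin": 0.0}], "claw": 1.2}}

```text
time: 19.25
ee_pos: [0.4947, 0.0091, 0.2372]
eef_rot: [0.995, 0.102, 0.001, 0.0]
ft_force: [-0.2, 1.0, -0.3]
width: 0.0118
grip_force: 0.0
```

```bash
python3 st.py; python3 - <<'E'
from sw import *
def S(x,y,z): return *(L+R(phi)@[x,y]),z,86.7
plan([S(-.160,.095,.235),S(-.150,.095,.192)],nd=2)
E
```

```text
[0.49473895 0.00908493 0.23717897] theta 15.010133025653612 [-0.2  1.  -0.3] [-0.    0.05 -0.  ]
leg in caddy if rigid [ 0.0828 -0.0704] force caddy x,y [0.1 1. ] tool in stand [-0.1686  0.088 ]
11 rows, end [0.5137 0.015  0.192 ] 86.71
[{"dx": 0.1, "dy": -0.05, "dz": 0.02, "spin": -0.131}, {"dx": 0.11, "dy": -0.03, "dz": 0.02, "spin": -0.131}, {"dx": 0.11, "dy": -0.01, "dz": 0.03, "spin": -0.131}, {"dx": 0.11, "dy": -0.01, "dz": 0.02, "spin": -0.131}, {"dx": 0.11, "dy": 0.01, "dz": 0.02, "spin": -0.13}, {"dx": 0.1, "dy": 0.03, "dz": 0.02, "spin": -0.131}, {"dx": 0.11, "dy": 0.04, "dz": 0.02, "spin": -0.131}, {"dx": 0.1, "dy": 0.05, "dz": 0.02, "spin": -0.131}, {"dx": 0.08, "dy": 0.07, "dz": 0.03, "spin": -0.131}, {"dx": 0.09, "dy": 0.07, "dz": 0.02, "spin": -0.131}, {"dx": -0.0, "dy": 1.0, "dz": 4.3, "spin": 0.0}]
```

{"fn": "move_arm", "kwargs": {"steps": [{"dx": 0.1,"dy": 0.0,"dz": 0.0,"spin": -0.13},{"dx": 0.1,"dy": 0.0,"dz": 0.0,"spin": -0.13},{"dx": 0.1,"dy": 0.0,"dz": 0.0,"spin": -0.13},{"dx": 0.1,"dy": 0.0,"dz": 0.0,"spin": -0.13},{"dx": 0.1,"dy": 0.0,"dz": 0.0,"spin": -0.13},{"dx": 0.1,"dy": 0.0,"dz": 0.0,"spin": -0.13},{"dx": 0.1,"dy": 0.0,"dz": 0.0,"spin": -0.13},{"dx": 0.1,"dy": 0.0,"dz": 0.0,"spin": -0.13},{"dx": 0.1,"dy": 0.0,"dz": 0.0,"spin": -0.13},{"dx": 0.1,"dy": 0.0,"dz": 0.0,"spin": -0.139},{"dx": 0.0,"dy": 0.0,"dz": 0.0,"spin": 0.0},{"dx": 0.0,"dy": 0.0,"dz": 0.0,"spin": 0.0}], "claw": 8.7}}

```text
time: 20.45
ee_pos: [0.5017, 0.016, 0.2363]
eef_rot: [0.728, 0.685, 0.0, -0.0]
ft_force: [0.5, -0.5, 0.1]
width: 0.086
grip_force: 0.0
```

```bash
python3 st.py; python3 - <<'E'
from sw import *
def S(x,y,z): return *(L+R(phi)@[x,y]),z,86.7
plan([S(-.155,.095,.192)],nd=2)
# caddy from wrist: white-silver mask not needed if visible; save
c=shot('wrist','w5'); k=R(phi+np.radians(15))
for q in((-.060,.060),(-.060,-.060)): 
    p=L+k@(np.array([.018,.0725])+q); print(proj(c,(*p,.036 if 1 else 0)))
E
```

```text
[0.50173854 0.0159887  0.23632372] theta 89.79755548511417 [ 0.5 -0.5  0.1] [-0.   -0.12 -0.02]
leg in caddy if rigid [-0.152  -0.1041] force caddy x,y [-0.4 -0.6] tool in stand [-0.162   0.0953]
1 rows, end [0.5087 0.0153 0.192 ] 86.73
[{"dx": -0.03, "dy": 0.7, "dz": 4.43, "spin": -0.004}]
[376.51501513 194.12638541]
[396.50065588 328.87565794]
```

{"fn": "move_arm", "kwargs": {"steps": [{"dx": 0.0,"dy": 0.3,"dz": 2.5,"spin": 0.0},{"dx": 0.0,"dy": 0.4,"dz": 1.9,"spin": 0.0},{"dx": 0.0,"dy": 0.8,"dz": 0.0,"spin": 0.0},{"dx": 0.0,"dy": 0.6,"dz": 0.0,"spin": 0.0},{"dx": 0.0,"dy": 0.4,"dz": 0.0,"spin": 0.0},{"dx": 0.0,"dy": 0.4,"dz": 0.0,"spin": 0.0},{"dx": 0.0,"dy": 0.4,"dz": 0.0,"spin": 0.0},{"dx": 0.0,"dy": 0.4,"dz": 0.0,"spin": 0.0},{"dx": 0.0,"dy": 0.4,"dz": 0.0,"spin": 0.0},{"dx": 0.0,"dy": 0.4,"dz": 0.0,"spin": 0.0},{"dx": 0.0,"dy": 0.4,"dz": 0.0,"spin": 0.0},{"dx": 0.0,"dy": 0.4,"dz": 0.0,"spin": 0.0}]}}

```text
time: 21.7
ee_pos: [0.5536, 0.0135, 0.1919]
eef_rot: [0.727, 0.687, -0.001, -0.001]
ft_force: [-3.6, 2.4, 0.1]
width: 0.0869
grip_force: 2.2
```

```bash
python3 st.py
```

```text
[0.55357101 0.01354516 0.19185767] theta 90.08448412340479 [-3.6  2.4  0.1] [0.54 1.01 0.14]
leg in caddy if rigid [-0.1533 -0.0517] force caddy x,y [2.2 3.7] tool in stand [-0.1101  0.0959]
```

{"fn": "move_arm", "kwargs": {"steps": [{"dx": 0.0,"dy": 0.4,"dz": 0.0,"spin": 0.0},{"dx": 0.0,"dy": 0.4,"dz": 0.0,"spin": 0.0},{"dx": 0.0,"dy": 0.4,"dz": 0.0,"spin": 0.0},{"dx": 0.0,"dy": 0.4,"dz": 0.0,"spin": 0.0},{"dx": 0.0,"dy": 0.4,"dz": 0.0,"spin": 0.0},{"dx": 0.0,"dy": 0.3,"dz": 0.0,"spin": 0.0},{"dx": 0.0,"dy": 0.2,"dz": 0.0,"spin": 0.0},{"dx": 0.0,"dy": 0.0,"dz": 0.0,"spin": 0.0}]}}

```text
time: 22.5
ee_pos: [0.5788, 0.0123, 0.1919]
eef_rot: [0.727, 0.687, -0.001, -0.001]
ft_force: [-4.0, 2.8, -0.1]
width: 0.0868
grip_force: 1.9
```

```bash
python3 st.py
```

```text
[0.57875122 0.01233359 0.19187373] theta 90.09537774964677 [-4.   2.8 -0.1] [0.56 0.75 0.24]
leg in caddy if rigid [-0.1535 -0.0265] force caddy x,y [2.6 4.2] tool in stand [-0.0849  0.0961]
```

{"fn": "move_arm", "kwargs": {"steps": [{"dx": 0.0,"dy": -1.0,"dz": 0.0,"spin": 0.0},{"dx": 0.0,"dy": -3.0,"dz": 0.0,"spin": 0.0},{"dx": 0.0,"dy": -4.0,"dz": -1.0,"spin": 0.0},{"dx": -2.0,"dy": -3.0,"dz": -4.0,"spin": 0.0},{"dx": -4.0,"dy": 0.0,"dz": -4.0,"spin": 0.0},{"dx": -4.0,"dy": 0.0,"dz": -4.0,"spin": 0.0},{"dx": -4.0,"dy": 0.0,"dz": -2.0,"spin": 0.0},{"dx": 0.0,"dy": 0.0,"dz": 0.0,"spin": 0.0},{"dx": 0.0,"dy": 0.0,"dz": 0.0,"spin": 0.0}]}}

```text
time: 23.4
ee_pos: [0.4638, -0.1123, 0.3308]
eef_rot: [0.728, 0.686, 0.0, 0.001]
ft_force: [-0.2, -0.1, -1.1]
width: 0.0873
grip_force: 0.0
```

```bash
python3 - <<'E'
from sw import *
P,a=pose();print(P)
c=shot('top','t3'); s=shot('side','s3'); w=shot('wrist','w6')
for n,q in(('t',c),('s',s),('w',w)): print(n,[proj(q,(*(L+R(phi)@[x,y]),.036)).round(0) for x,y in((-.026,.014),(-.026,.134),(.094,.134))])
cv=lambda i:cv2.resize(i[:,:,::-1],(400,400),interpolation=cv2.INTER_CUBIC)
cv2.imwrite('pics/f.png',np.hstack([cv(c['img'][75:175,210:310]),cv(s['img'][130:230,170:270])]))
E
```

```text
[ 0.46381694 -0.11232724  0.33082586]
t [array([284., 159.]), array([249., 156.]), array([252., 123.])]
s [array([246., 212.]), array([221., 225.]), array([201., 210.])]
w [array([418., 143.]), array([442.,   5.]), array([579.,   5.])]
```

View pics/f.png

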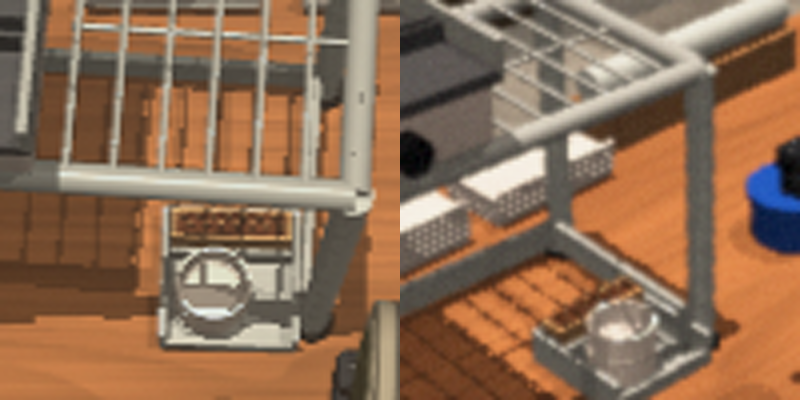

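The final view shows the caddy in the bay beside the rail with its low side to the robot and the pot stack upright. The front corners are at about (160,348) and (300,350). They look slightly skewed relative to the shelf's front, so I'll measure the angle.

```bash
python3 - <<'E'
from sw import *
c=load('t3'); im=c['img'].astype(int)
g=cv2.cvtColor(cv2.cvtColor(c['img'],cv2.COLOR_RGB2HSV),cv2.COLOR_BGR2RGB) if 0 else cv2.cvtColor(c['img'],cv2.COLOR_RGB2HSV)
S=g[...,1].astype(float)
# front edge: column-wise lowest sat<->high transition, subpixel
pts=[]
for u in range(252,283):
    col=S[150:172,u]
    for v in range(20,0,-1):
        if col[v]>=110>col[v-1]: pts.append((u,150+v-1+(110-col[v-1])/(col[v]-col[v-1]))); break
pts=np.array(pts); 
k=np.ones(len(pts),bool)
for _ in range(3):
    p=np.polyfit(*pts[k].T,1); k=abs(np.polyval(p,pts[:,0])-pts[:,1])<.7
print(p,k.sum(),len(pts))
A,B=[R(phi).T@(ray(c,u,np.polyval(p,u),.009)[:2]-L) for u in(252,282)]
d=B-A; print('lip line in stand',A,B,'theta',np.degrees(np.arctan2(-d[1],d[0]))-90)
# left wall outer edge row-wise & right
for nm,u0,u1 in(('left',240,256),('right',278,292)):
    print(nm,[ (v,[int(x) for x in S[v,u0:u1]]) for v in(130,138,146,154)])
E
```

```text
[3.04489858e-02 1.54211729e+02] 31 31
lip line in stand [-0.03736725  0.12273075] [-0.03301553  0.01818014] theta -2.3834497579529454
left [(130, [150, 153, 150, 149, 156, 155, 159, 159, 157, 156, 97, 26, 80, 122, 144, 147]), (138, [150, 150, 143, 150, 156, 158, 159, 157, 156, 153, 87, 33, 45, 46, 50, 46]), (146, [147, 150, 150, 153, 154, 156, 158, 155, 158, 139, 73, 42, 47, 50, 55, 53]), (154, [154, 153, 157, 157, 157, 159, 158, 158, 158, 92, 25, 36, 45, 39, 38, 54])]
right [(130, [138, 129, 130, 138, 127, 55, 39, 65, 36, 38, 60, 147, 149, 135]), (138, [38, 41, 36, 34, 35, 36, 33, 40, 35, 41, 117, 68, 44, 44]), (146, [34, 39, 36, 34, 35, 35, 36, 37, 37, 44, 42, 41, 44, 44]), (154, [44, 45, 42, 42, 40, 36, 33, 44, 44, 44, 44, 46, 42, 42])]
```

The skew is about 2.4° and the front is about 27–33 mm out. That is inside the limits but close, so I'll push it roughly 14 mm deeper.

```bash
python3 - <<'E'
from sw import *
def S(x,y,z): return *(L+R(phi)@[x,y]),z,86.7
plan([S(-.19,.106,.26),S(-.16,.106,.192),S(-.12,.106,.192)],nd=1)
E
```

```text
7 rows, end [0.5447 0.0242 0.1917] 86.71
[{"dx": 3.5, "dy": 0.1, "dz": 1.7, "spin": 0.001}, {"dx": 3.4, "dy": 0.0, "dz": 1.8, "spin": 0.0}, {"dx": 3.5, "dy": 0.1, "dz": 1.7, "spin": 0.001}, {"dx": 3.5, "dy": 0.1, "dz": 1.8, "spin": 0.0}, {"dx": -0.0, "dy": 1.5, "dz": 3.4, "spin": 0.0}, {"dx": -0.0, "dy": 1.5, "dz": 3.4, "spin": 0.0}, {"dx": -0.0, "dy": 4.0, "dz": -0.0, "spin": 0.0}]
```

{"fn": "move_arm", "kwargs": {"steps": [{"dx": 3.5,"dy": 0.1,"dz": 1.7,"spin": 0.0},{"dx": 3.4,"dy": 0.0,"dz": 1.8,"spin": 0.0},{"dx": 3.5,"dy": 0.1,"dz": 1.7,"spin": 0.0},{"dx": 3.5,"dy": 0.1,"dz": 1.8,"spin": 0.0},{"dx": 0.0,"dy": 1.5,"dz": 3.4,"spin": 0.0},{"dx": 0.0,"dy": 1.5,"dz": 3.4,"spin": 0.0},{"dx": 0.0,"dy": 3.0,"dz": 0.0,"spin": 0.0},{"dx": 0.0,"dy": 1.0,"dz": 0.0,"spin": 0.0},{"dx": 0.0,"dy": 0.5,"dz": 0.0,"spin": 0.0},{"dx": 0.0,"dy": 0.5,"dz": 0.0,"spin": 0.0},{"dx": 0.0,"dy": 0.5,"dz": 0.0,"spin": 0.0}]}}

```text
time: 24.65
ee_pos: [0.5598, 0.0226, 0.1928]
eef_rot: [0.727, 0.687, 0.0, 0.0]
ft_force: [1.2, 0.3, 0.0]
width: 0.0871
grip_force: 0.0
```

```bash
python3 st.py
```

```text
[0.55982267 0.02256057 0.19282061] theta 90.06183166324804 [1.2 0.3 0. ] [ 0.01 -0.08 -0.05]
leg in caddy if rigid [-0.1626 -0.046 ] force caddy x,y [ 0.4 -1.1] tool in stand [-0.1044  0.1052]
```

{"fn": "move_arm", "kwargs": {"steps": [{"dx": 0.0,"dy": 0.5,"dz": 0.0,"spin": 0.0},{"dx": 0.0,"dy": 0.5,"dz": 0.0,"spin": 0.0},{"dx": 0.0,"dy": 0.4,"dz": 0.0,"spin": 0.0},{"dx": 0.0,"dy": 0.4,"dz": 0.0,"spin": 0.0},{"dx": 0.0,"dy": 0.4,"dz": 0.0,"spin": 0.0},{"dx": 0.0,"dy": 0.4,"dz": 0.0,"spin": 0.0},{"dx": 0.0,"dy": 0.3,"dz": 0.0,"spin": 0.0},{"dx": 0.0,"dy": 0.1,"dz": 0.0,"spin": 0.0},{"dx": 0.0,"dy": 0.0,"dz": 0.0,"spin": 0.0}]}}

```text
time: 25.55
ee_pos: [0.5893, 0.0217, 0.192]
eef_rot: [0.727, 0.687, -0.001, -0.001]
ft_force: [-7.0, 2.7, 4.2]
width: 0.0868
grip_force: 3.2
```

```bash
python3 st.py
```

```text
[0.58930381 0.0216863  0.19204315] theta 90.10565078757843 [-7.   2.7  4.2] [0.66 1.12 0.05]
leg in caddy if rigid [-0.1635 -0.0164] force caddy x,y [2.3 7.1] tool in stand [-0.0749  0.106 ]
```

{"fn": "move_arm", "kwargs": {"steps": [{"dx": 0.0,"dy": -1.0,"dz": 0.0,"spin": 0.0},{"dx": 0.0,"dy": -3.0,"dz": 0.0,"spin": 0.0},{"dx": 0.0,"dy": -4.0,"dz": -1.0,"spin": 0.0},{"dx": -2.0,"dy": -3.0,"dz": -4.0,"spin": 0.0},{"dx": -4.0,"dy": 0.0,"dz": -4.0,"spin": 0.0},{"dx": -4.0,"dy": 0.0,"dz": -4.0,"spin": 0.0},{"dx": -4.0,"dy": 0.0,"dz": -2.0,"spin": 0.0},{"dx": 0.0,"dy": 0.0,"dz": 0.0,"spin": 0.0},{"dx": 0.0,"dy": 0.0,"dz": 0.0,"spin": 0.0}]}}

```text
time: 26.45
ee_pos: [0.4745, -0.1031, 0.3305]
eef_rot: [0.728, 0.686, 0.0, 0.001]
ft_force: [0.4, 1.6, -0.4]
width: 0.087
grip_force: 0.0
```

```bash
python3 - <<'E'
from sw import *
c=shot('top','t4'); S=cv2.cvtColor(c['img'],cv2.COLOR_RGB2HSV)[...,1].astype(float)
def cross(line,o,rev):
    r=range(len(line)-1,0,-1) if rev else range(1,len(line))
    for v in r:
        a,b=line[v-1],line[v]
        if rev and b>=110>a: return o+v-1+(110-a)/(b-a)
        if not rev and a>=110>b: return o+v-1+(a-110)/(a-b)
F=np.array([(u,cross(S[145:172,u],145,True)) for u in range(253,282)]); p=np.polyfit(*F.T,1); print('res',np.abs(np.polyval(p,F[:,0])-F[:,1]).max())
A,B=[R(phi).T@(ray(c,u,np.polyval(p,u),0)[:2]-L) for u in(253,281)]; d=A-B
print('front',A,B,'theta',np.degrees(np.arctan2(d[1],d[0]))-90)
W=[]
for v in range(138,156):
    x=cross(S[v,238:258],238,False)
    if x: W.append((x,v))
W=np.array(W);print('left wall y (z .036)',[(R(phi).T@(ray(c,u,v,.036)[:2]-L)).round(4) for u,v in W[::4]])
E
```

```text
res 0.24475409982395036
front [-0.02393553  0.12022833] [-0.02395944  0.02148639] theta -0.013877156209844088
left wall y (z .036) [array([0.0399, 0.1355]), array([0.0255, 0.1336]), array([0.011 , 0.1351]), array([-0.0035,  0.1363]), array([-0.0178,  0.1355])]
```

```bash
python3 - <<'E'
from sw import *
t,s=load('t3'),load('s3')
print('t3 rim',R(phi).T@(ray(t,213.5/4-.5+210,284.5/4-.5+75,.066)[:2]-L),'s3 rim',R(phi).T@(ray(s,222.5/4-.5+170,326/4-.5+130,.066)[:2]-L))
# after: top t4, ellipse shift by matching the pot patch t3->t4 and caddy patch
a,b=load('t3')['img'],load('t4')['img']
s4=shot('side','s4')
for nm,A,B,(x,y,w,h) in(('pot top',a,b,(252,135,22,22)),('pot side',s['img'],s4['img'],(214,202,24,26)),('caddy front side',s['img'],s4['img'],(226,212,22,16))):
    r=cv2.matchTemplate(B[y-10:y+h+10,x-10:x+w+10],A[y:y+h,x:x+w],cv2.TM_CCOEFF_NORMED); _,m,_,l=cv2.minMaxLoc(r); print(nm,np.array(l)-10,round(m,3))
# bystanders moved? blob diff far from arm
d=cv2.absdiff(load('top0')['img'],b).max(2); 
for nm,(x,y) in dict(straight=(172,191),flared=(380,178),square=(351,204),tin=(173,220),oil=(342,166),blue=(350,132),bottle=(115,190)).items(): print(nm,(d[y-10:y+10,x-10:x+10]>60).sum(),end=' ')
E
```

```text
t3 rim [0.00582179 0.08921632] s3 rim [-0.00236495  0.09393637]
pot top [ 0 -3] 0.673
pot side [-1 -1] 0.818
caddy front side [-1 -1] 0.811
straight 0 flared 0 square 95 tin 0 oil 187 blue 0 bottle 0
```

```bash
python3 -c "
from h import *
print(job.close_job())"
```

```text
the job is handed in; nothing more can be done
None
```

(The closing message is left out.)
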